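# Hang the washed powder sieves nested on the hook

### The arm

A 6-joint arm with a two-finger parallel gripper is mounted at the origin on the work surface. World frame = base frame: x ahead of the robot, y to its left, z up, the work surface at z = 0. Lengths are in mm, angles in rad, forces in N, time in s.
With the tool pointing down it reaches from about 200 to 875 mm from the base axis. Payload 3.4 kg.
Tool frame: the origin (TCP) lies midway between the tips of the shut fingers; the grasp point (between the pads) lies 19 mm behind it; z points along the fingers, y is the line along which they close (so a half turn about z gives the same grasp; the last joint's range is limited). The gripper opens to 94 mm and grips with 3 to 60 N. Pads are 16 mm wide; open, the fingers measure 119 mm over their backs; the gripper's body (75 mm by 177 mm) begins 78 mm behind the grasp point.
Start: joints at [-1.263, 0.276, 1.505, -0, 1.361, -0.121], TCP at [239.077, -522.979, 205.493] pointing down, gripper open.
Joint ranges: [-2.89, 2.89], [-0.75, 2.08], [0.22, 2.7], [-1.18, 4.32], [0.11, 2.71], [-2.7, 2.7]. Speed limits (rad/s): [2.57, 2.57, 3.14, 3.14, 3.14, 3.14].

### API

Orientations are given as a unit quaternion [x, y, z, w].
In Python, from rig import bot, viewer, workorder gives the robot as it stands.
- The arm moves only by the tool carry_out, never from a script. Its argument "series" is a list of rows, each an object of numbers: "fingers": the finger opening in cm, from 0 to 9.4; "x", "y", "z": the shift along the tool's x, y, z in cm; "ax", "ay", "az": the turn, a rotation vector about the tool's x, y, z in degrees. In form: [{"fingers": .., "x": .., "y": .., "z": .., "ax": .., "ay": .., "az": ..}, ...]. A call has 1 to 10 rows; each row shifts and turns the commanded pose from where the row before left it, along the tool's axes as they then stand; what a row does not reach is not made up. A row lasts 1/10 s, in which the tool goes at most 50 mm and 8.59 degrees, less where a joint would pass 70% of its speed; a pose out of reach is approached as far as the arm can. A call with a gripper value outside its range is refused whole. The fingers move at their own pace and stop on an object; "force" is the grip in N (left out, the last holds). Time passes only in rows, so rows that do not move let the fingers close. It gives the time, the measured TCP pose, the force, the opening and the grip force at its end, in the units of the state.
- bot.sense(): the state, without advancing time (a new reading comes with each control period).
- viewer.grab_frame(name): name is "scene" or "top" or "wrist"; returns a dict with "pixels" (384x512x3 uint8, red, green, blue), "fx", "fy", "cx", "cy" (pixels), "view" (4x4, takes a point from world to camera coordinates). Camera axes: x right, y up, looking along -z (the intrinsics and any distortion apply to the point x, -y, -z); pixel columns grow to the right and rows downward; lengths in mm; the calibration is good to about 2 mm. A picture is of the moment at which its call begins. There is no depth.
- workorder.close_job(): hands the job in; it is judged then, once.
The state is a dict: "t": time; "joint_pos": joint angles; "qd": joint speeds; "effort": joint torques, N m; "eef_pos": TCP position; "tcp_rot": TCP orientation; "force": force on the tool from outside, world axes, zero at the start; "moment": the same for the moment, N m; "width": finger opening in mm; "finger_force": force on a finger pad.
Only numpy, scipy, OpenCV 4.12 (cv2) and the standard library are available. Lean on these libraries where they do the work, as an engineer would, in place of code of your own. Each camera call takes 0.05 s, during which the arm holds its last target. There are 200 camera calls.

### The job

Hang the three steel sieves from the drying rack on the hook, largest first, then medium, then small, each with its stud towards the column so that the smaller pan nests in the larger. Slide each one along the bar until its stud meets the stop or the handle behind it, press it home firmly with about 10 N for half a second (never more than 30 N on the hook or between sieves), and leave all three hanging freely and still, packed with no gaps, the jars and the weighing tray left where they are.

Things in the scene. Friction and masses are not known exactly. Their poses are not given: they have to be found in the camera images.
- hook_tip (a point): Centre of the rounded tip of the hook, 243 mm high. Hook: one round 8 mm steel bar. Axes: x level along the bar, from tip to column; z up. The bar's first 8 mm (in x) slope down from the tip at 45 degrees; from there it is level, axis 235 mm high, and meets the column 110 mm along x from the tip.
- hook: Hook stand, fixed: base plate 170 x 140 x 12 mm, column 20 mm square, 248 mm high; origin under the column, axes as the tip's. The stop, a rigid round rubber face 18 mm across, stands out of the column towards the tip, 30 mm under the level bar's axis. Its setting varies and is not measured: its face is 86 to 100 mm along x from the tip; find it by feel. It does not give.
- sieve_large_grip (a point): Grip point of the large sieve, mid-handle. Axes: z up the handle, x through its thickness, away from the pan's mouth, y across. Handle 30 mm wide (y), 6 mm thick (x). Eye: opening through it along x, 20 mm wide, from 10 to 34 mm above this point; top bar above it to 39 mm. A spacer stud 14 mm across stands out along +x here, ending 17 mm from this point.
- sieve_large: The large steel sieve, 100 mm across, about 160 g; origin at its pan's centre line, 116 mm under the grip point. Pan axis along x, from -15 (open mouth) to +17 mm, wall 2 mm. Starts upright in any rack slot, +x within 0.5 rad of the hook's x. Home: stud on the stop.
- sieve_medium_grip (a point): Grip point of the medium sieve, mid-handle. Axes: z up the handle, x through its thickness, away from the pan's mouth, y across. Handle 30 mm wide (y), 6 mm thick (x). Eye: opening through it along x, 20 mm wide, from 10 to 34 mm above this point; top bar above it to 39 mm. A spacer stud 14 mm across stands out along +x here, ending 17 mm from this point.
- sieve_medium: The medium steel sieve, 80 mm across, about 130 g; origin at its pan's centre line, 116 mm under the grip point. Pan axis along x, from -15 (open mouth) to +17 mm, wall 2 mm. Starts upright in any rack slot, +x within 0.5 rad of the hook's x. Home: stud on the middle of the large handle, grip points 20 mm apart.
- sieve_small_grip (a point): Grip point of the small sieve, mid-handle. Axes: z up the handle, x through its thickness, away from the pan's mouth, y across. Handle 30 mm wide (y), 6 mm thick (x). Eye: opening through it along x, 20 mm wide, from 10 to 34 mm above this point; top bar above it to 39 mm. A spacer stud 14 mm across stands out along +x here, ending 17 mm from this point.
- sieve_small: The small steel sieve, 60 mm across, about 100 g; origin at its pan's centre line, 116 mm under the grip point. Pan axis along x, from -15 (open mouth) to +17 mm, wall 2 mm. Starts upright in any rack slot, +x within 0.5 rad of the hook's x. Home: stud on the middle of the medium handle, grip points 20 mm apart.
- rack: White drying rack, fixed, 180 x 120 mm; origin under its centre. Three slots one behind the other along its x, 55 mm apart, the middle one at the origin; floor 6 mm high, walls up to 50 mm high, 1.5 mm play before and behind each pan. Lift sieves straight up over 50 mm to clear it.
- bottle_a: White plastic jar, 56 mm across, 100 mm high; bystander. Origin under its centre.
- bottle_b: Amber glass jar, 48 mm across, 90 mm high; bystander. Origin under its centre.
- boat: Empty white weighing tray, 90 x 60 x 22 mm; bystander. Origin under its centre.
There are look-alikes about, which are no part of the job. What is shaped like the sieve_large but blue, pink or purple is not meant.

How it is judged:
By the outcome, as a careful person would: the job done as asked, in the order asked, and still so for the second after the job is handed in, with the robot touching nothing.
It also fails if it takes over 72 s, if anything falls off the work surface, if the arm or the gripper's body presses on something with over 40 N, if the wrist force passes 120 N, or if a joint passes its speed limit or range.

## Working session

There is one attempt and no reset: what is moved stays moved. The work goes in short steps, Python scripts to look and compute and a tool call to move; the robot and the scene stay as the last step left them, time stands still between calls to the robot, and variables do not carry over. Pictures are saved under pics/ and viewed, at most 10 in all, crops included, and the job is handed in when it is done.

Besides the shell and the picture viewer there is one more tool, called after "Request:" in YAML: its name, and indented under it one key for each argument. carry_out: Moves the arm, as the interface text tells. Its arguments: {"type":"object","properties":{"series":{"type":"array","items":{"type":"object","properties":{"fingers":{"type":"number"},"x":{"type":"number"},"y":{"type":"number"},"z":{"type":"number"},"ax":{"type":"number"},"ay":{"type":"number"},"az":{"type":"number"}}}},"force":{"type":"number"}},"required":["series"]}

```bash
ls; mkdir -p pics; python3 - <<'E'
from rig import bot,viewer
import cv2,numpy as np
print(bot.sense())
for n in ("scene","top"):
    f=viewer.grab_frame(n); cv2.imwrite(f"pics/{n}0.png",cv2.resize(f["pixels"][:,:,::-1],(800,600)))
    print(n,f["fx"],f["fy"],f["cx"],f["cy"],[k for k in f]); print(np.round(f["view"],3).tolist())
E
```

```text
pics
{'t': 0.0, 'joint_pos': array([-1.26300694e+00,  2.76556393e-01,  1.50610631e+00, -3.36720113e-06,
        1.36067825e+00, -1.20987747e-01]), 'qd': array([-0.00069493, -0.00177543, -0.00155764, -0.00065126,  0.00024043,
       -0.00022882]), 'effort': array([-4.87612797e-04, -4.04582620e+01, -2.37228101e+01,  7.01658055e-02,
        3.46471975e-02, -1.42435165e-04]), 'eef_pos': array([ 238.89210451, -522.41431776,  204.63743787]), 'tcp_rot': array([ 9.77106211e-01,  2.12750295e-01, -8.31664532e-05, -8.70183084e-04]), 'force': array([ 0.27762012, -0.29897345, -0.5596088 ]), 'moment': array([0.00528628, 0.00157186, 0.05784132]), 'finger_force': 0.0, 'width': 94.11355053629215}
scene 462.9900235368209 462.9900235368209 253.61037363452775 197.19575000356332 ['pixels', 'fx', 'fy', 'cx', 'cy', 'view']
[[-0.736, 0.677, 0.003, 424.177], [-0.566, -0.618, 0.545, 231.956], [0.371, 0.399, 0.839, -1671.215], [0.0, 0.0, 0.0, 1.0]]
top 441.9969783795765 441.9969783795765 255.13390615487097 187.98538398458612 ['pixels', 'fx', 'fy', 'cx', 'cy', 'view']
[[-0.006, -1.0, 0.008, -23.953], [0.999, -0.006, 0.044, -541.678], [-0.044, 0.008, 0.999, -1450.66], [0.0, 0.0, 0.0, 1.0]]
```

View pics/scene0.png

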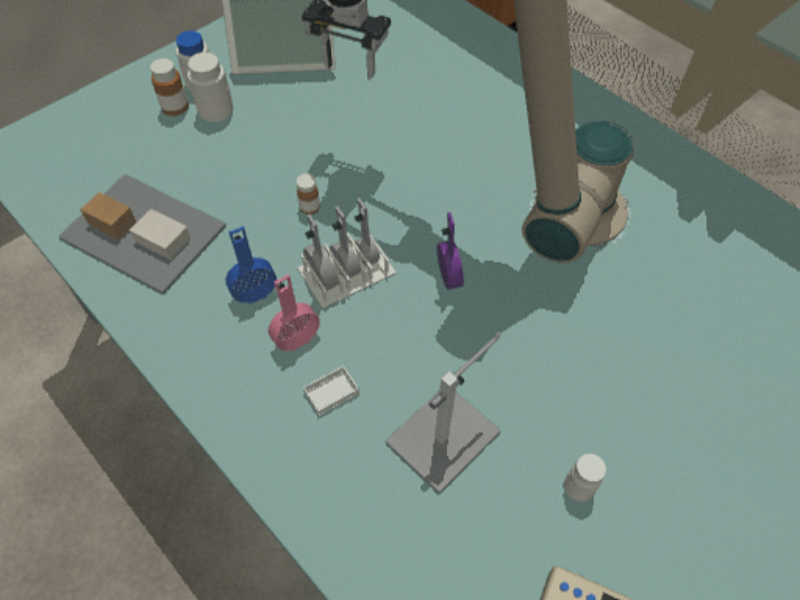

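View pics/top0.png

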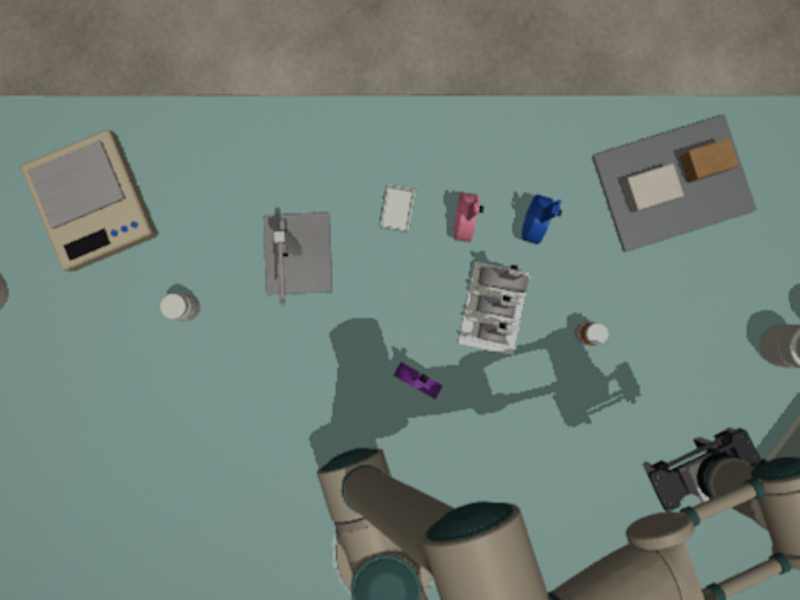

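The scene view shows the hook stand with its column at about (447,380) and tip at (498,335). The white rack holds three steel sieves with handles at (316,222), (342,213) and (363,203). Blue (250,275), pink (293,325) and purple (450,265) are the look-alikes. In the top view the hook is at (279,237) with its tip at (282,300), and the rack is at (495,305). I'll enlarge the rack and hook next.

```bash
cat > h.py <<'E'
import numpy as np,cv2
from rig import bot,viewer
def proj(f,P):
    p=f["view"]@np.append(P,1); return np.array([f["cx"]+f["fx"]*p[0]/-p[2], f["cy"]-f["fy"]*p[1]/-p[2]])
def ray(f,uv):
    V=np.array(f["view"]); R=V[:3,:3]
    d=R.T@np.array([(uv[0]-f["cx"])/f["fx"],-(uv[1]-f["cy"])/f["fy"],-1]); return -R.T@V[:3,3], d/np.linalg.norm(d)
def onz(f,uv,z):
    o,d=ray(f,uv); return o+d*(z-o[2])/d[2]
def tri(*fu):
    A=np.zeros((3,3));b=np.zeros(3)
    for f,uv in fu:
        o,d=ray(f,uv);M=np.eye(3)-np.outer(d,d);A+=M;b+=M@o
    return np.linalg.solve(A,b)
E
python3 - <<'E'
from h import *
s=viewer.grab_frame("scene");t=viewer.grab_frame("top")
import pickle;pickle.dump((s,t),open("f0.pkl","wb"))
c=lambda f,x,y,w,h,k:cv2.resize(f["pixels"][y:y+h,x:x+w,::-1],None,fx=k,fy=k,interpolation=cv2.INTER_CUBIC)
a=np.hstack([c(s,185,122,70,75,6)[:400,:400],c(s,245,205,80,80,5)[:400,:400]]) if 0 else None
A=c(s,185,125,80,60,5);B=c(s,245,205,80,60,5);C=c(t,285,160,80,60,5);D=c(t,160,125,80,60,5)
cv2.imwrite("pics/crop1.png",np.vstack([np.hstack([A,B]),np.hstack([C,D])]))
E
```

```text
(no output)
```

View pics/crop1.png

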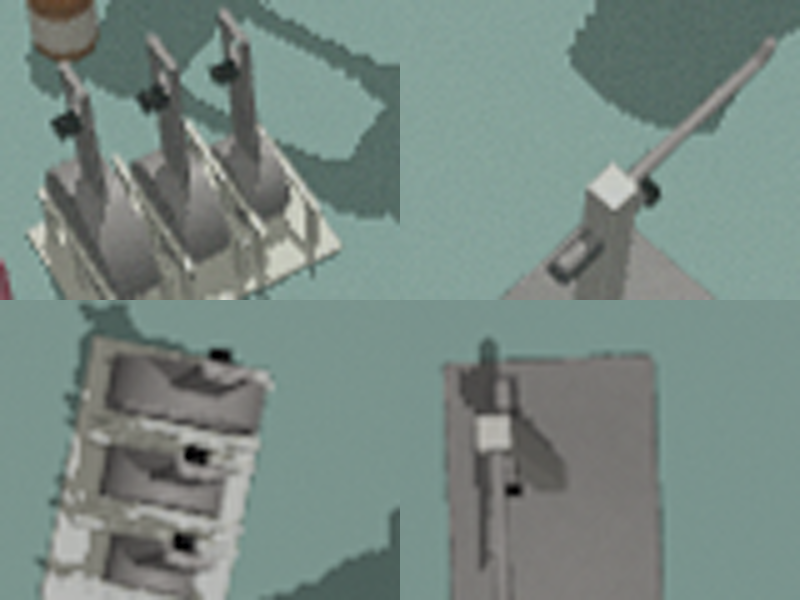

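The crops show the far slot (crop-left pan, widest) holding the large sieve, the middle slot the medium and the near slot the small. Their black studs are at crop (67,125), (153,98) and (225,70), all pointing away from the robot, towards +x. The hook tip is at crop (770,42), and its column is beyond it. All three are bare steel; the blue, pink and purple ones stand outside the rack. Next I'll measure.

```bash
python3 - <<'E'
from h import *
import pickle
s,t=pickle.load(open("f0.pkl","rb"))
def blobs(f,x,y,w,h,k,off):
    m=(f["pixels"][y:y+h,x:x+w].max(2)<k).astype(np.uint8)
    n,l,st,c=cv2.connectedComponentsWithStats(m)
    return [(np.round(c[i]+[x,y],1).tolist(),int(st[i,4])) for i in range(1,n) if st[i,4]>=3]
print("S",blobs(s,185,125,60,40,55,0)); print("T",blobs(t,285,160,70,70,45,0))
print("S hook",blobs(s,245,205,80,60,55,0)); print("T hook",blobs(t,160,125,60,70,45,0))
# bar in the top view: bright ridge per row
for r in range(158,196,2):
    row=t["pixels"][r,170:195].astype(int); print(r,row[:,0].tolist())
g=t["pixels"][125:195,160:220].astype(int)
m=((g[:,:,1]-g[:,:,0])<8).astype(np.uint8)
cs=cv2.findContours(m,0,1)[0];c=max(cs,key=cv2.contourArea);R=cv2.minAreaRect(c);print("plate",cv2.boxPoints(R)+[160,125],R)
E
```

```text
S [([229.9, 138.7], 14), ([215.6, 144.5], 14), ([198.2, 149.5], 17)]
T [([328.3, 170.6], 7), ([323.6, 190.5], 10), ([321.0, 208.0], 9)]
S hook [([294.7, 242.6], 7)]
T hook [([182.2, 162.6], 5)]
158 [123, 120, 119, 122, 109, 73, 74, 87, 118, 135, 122, 118, 114, 79, 94, 95, 96, 94, 90, 88, 89, 87, 94, 110, 119]
160 [121, 119, 120, 121, 109, 73, 73, 84, 115, 135, 121, 116, 120, 94, 100, 93, 93, 96, 96, 97, 94, 88, 93, 109, 121]
162 [120, 120, 120, 121, 115, 93, 73, 77, 106, 136, 115, 47, 28, 30, 81, 122, 108, 96, 92, 94, 95, 94, 96, 110, 122]
164 [119, 122, 122, 122, 123, 108, 72, 81, 111, 136, 122, 86, 95, 96, 107, 123, 122, 123, 122, 122, 120, 121, 122, 122, 123]
166 [117, 120, 119, 120, 122, 109, 73, 87, 114, 132, 125, 109, 123, 122, 122, 123, 123, 122, 122, 123, 121, 120, 120, 121, 122]
168 [119, 119, 120, 121, 122, 110, 73, 89, 118, 131, 128, 111, 123, 121, 122, 122, 122, 124, 124, 121, 123, 123, 122, 122, 122]
170 [122, 121, 120, 121, 122, 111, 72, 96, 124, 131, 131, 115, 124, 122, 123, 121, 122, 124, 123, 123, 124, 125, 126, 125, 124]
172 [110, 120, 121, 121, 122, 110, 72, 96, 12
[... 1029 characters left out ...]
15, 108, 111, 135, 122, 98, 108, 112, 113, 110, 107, 105, 104, 108, 111, 111, 111, 110]
190 [122, 122, 123, 122, 121, 121, 121, 122, 115, 113, 131, 125, 115, 123, 122, 121, 121, 122, 122, 122, 121, 122, 121, 122, 122]
192 [120, 121, 121, 122, 121, 122, 121, 122, 118, 103, 97, 97, 105, 122, 122, 121, 121, 122, 122, 121, 122, 120, 121, 121, 121]
194 [121, 121, 121, 122, 121, 121, 122, 121, 114, 114, 131, 113, 105, 123, 122, 120, 121, 122, 122, 121, 122, 121, 122, 122, 121]
plate [[168.19940662 137.18463898]
 [209.98375702 135.57754517]
 [212.18464661 192.80059052]
 [170.40029526 194.40768433]] ((30.192026138305664, 39.99261474609375), (57.26535415649414, 41.815242767333984), 87.79740142822266)
```

```bash
python3 - <<'E'
from h import *
import pickle
s,t=pickle.load(open("f0.pkl","rb"))
S=[(198.2,149.5),(215.6,144.5),(229.9,138.7)];T=[(328.3,170.6),(323.6,190.5),(321,208)]
P=[]
for a,b,z in zip(S,T,(172,162,152)):
    p=tri((s,a),(t,b));P.append(p);print("stud",p.round(1),"top@z",onz(t,b,z+4).round(1),"scene@z",onz(s,a,z+2).round(1))
d=P[0]-P[2];print("rack yaw",np.arctan2(d[1],d[0]),np.hypot(*d[:2]))
print("stop",tri((s,(294.7,242.6)),(t,(182.2,162.6))).round(1))
# plate right edge, top view
g=t["pixels"].astype(int)
e=[]
for r in range(142,186):
    d=np.diff(g[r,205:218,0]-g[r,205:218,1]); j=d.argmin(); e.append(onz(t,(205.5+j,r),12)[:2])
e=np.array(e);k=np.polyfit(e[:,0],e[:,1],1);print("plate edge yaw",np.arctan(k[0]),e.mean(0))
# bar ridge in top: peak parabola
q=[]
for r in range(164,191):
    v=g[r,177:184,0].astype(float);w=np.clip(v-124,0,None)
    if w.sum()>3:q.append(onz(t,(177+(w*np.arange(7)).sum()/w.sum(),r),238)[:2])
q=np.array(q);k=np.polyfit(q[:,0],q[:,1],1);print("bar yaw",np.arctan(k[0]),q[0],q[-1],"y at mean",q.mean(0))
# scene tip & column
m=s["pixels"].astype(int)
for r in range(211,220): print(r,(m[r,390-90:405-80]).sum(1).tolist()) if 0 else None
tip=(245+770/5,205+42/5);print("tip",onz(s,tip,243).round(1), "column top", onz(s,(245+612/5,205+185/5),248).round(1),onz(t,(160+93/5,125+133/5),248).round(1))
c=lambda f,x,y,w,h,k:cv2.resize(f["pixels"][y:y+h,x:x+w,::-1],None,fx=k,fy=k,interpolation=cv2.INTER_NEAREST)
A=c(s,295,205,40,40,10);B=c(t,165,160,40,40,10)
cv2.imwrite("pics/crop2.png",np.hstack([A,B]))
E
```

```text
stud [ 584.2 -241.6  173.5] top@z [ 584.5 -241.6  176. ] scene@z [ 584.1 -240.7  174. ]
stud [ 526.3 -229.3  160.6] top@z [ 526.2 -228.6  166. ] scene@z [ 527.7 -226.8  164. ]
stud [ 474.3 -222.1  153. ] top@z [ 474.4 -221.8  156. ] scene@z [ 474.7 -221.2  154. ]
rack yaw -0.1751314804604251 111.65711121667523
stop [606.3 186.4 199.8]
plate edge yaw 0.036577922440409354 [623.61474693 118.24369182]
bar yaw 0.05344542985391515 [600.05147603 187.59510015] [527.17963879 184.33670513] y at mean [563.58088613 185.05271413]
tip [362.7 324.9 243. ] column top [490.8 324.2 248. ] [633.7 187.1 248. ]
```

View pics/crop2.png

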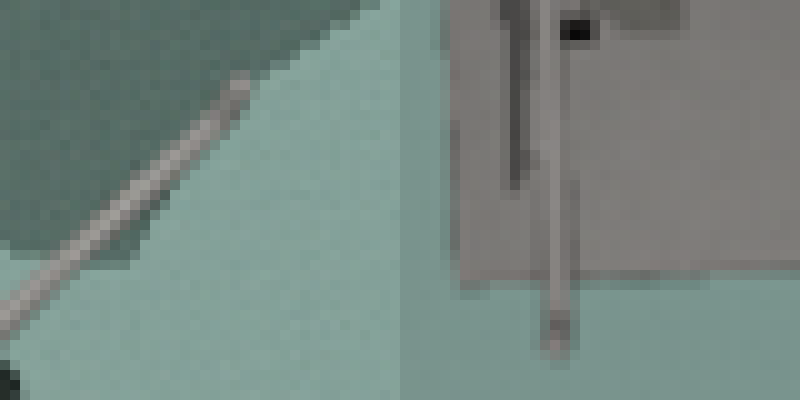

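```bash
python3 - <<'E'
from h import *
import pickle
s,t=pickle.load(open("f0.pkl","rb"))
print("tip",tri((s,(319.2,213.4)),(t,(180.7,194.2))).round(1),onz(s,(319.2,213.4),243).round(1),onz(t,(180.7,194.2),243).round(1))
print("col top",onz(s,(245+212/5,205+187/5),248).round(1),onz(t,(160+93/5,125+133/5),248).round(1))
print("bar mid top",onz(t,(180.3,175),235).round(1))
# predicted stud pixel for sanity of x: stop disc etc
E
```

```text
tip [514.8 183.1 240. ] [515.7 184.7 243. ] [515.3 181.9 243. ]
col top [638.3 190.4 248. ] [633.7 187.1 248. ]
bar mid top [569.4 184.4 235. ]
```

Request:
carry_out:
  series:
    - {"az":8.4,"x":2.5,"y":-3}
    - {"az":8.4,"x":2.5,"y":-3}
    - {"az":8.4,"x":2.5,"y":-2.5}
    - {"az":8.4,"x":2.5,"y":-2.5}
    - {"x":2.5,"y":-2}

```text
$.series[0]: bad value
```

```bash
cat > plan.py <<'E'
import sys
from h import *
from scipy.spatial.transform import Rotation as R
def plan(x,y,z,yaw,n,show=True):
    """straight move of TCP to x,y,z (mm), tool down with tool-x heading yaw: prints rows"""
    st=bot.sense();p=st["eef_pos"];r=R.from_quat(st["tcp_rot"])
    T=R.from_matrix(np.array([[np.cos(yaw),np.sin(yaw),0],[np.sin(yaw),-np.cos(yaw),0],[0,0,-1]]).reshape(3,3))
    w=(r.inv()*T).as_rotvec()/n; d=(np.array([x,y,z])-p)/n
    print("t",round(st["t"],2),"at",p.round(1),"F",st["force"].round(1),"w",round(st["width"],1))
    for i in range(n):
        s=r.inv().apply(d)/10; print("xyz",s.round(2),"a",np.degrees(w).round(2)); r=r*R.from_rotvec(w)
        if np.linalg.norm(w)<0.002: print("x",n);break
if __name__=="__main__":
    a=[float(v) for v in sys.argv[1:]];plan(*a[:4],int(a[4]))
E
python3 plan.py 573 -238.5 250 -0.175 10
```

```text
t 0.2 at [ 239.  -522.7  205. ] F [0.3 0.2 0.5] w 94.0
xyz [ 4.22 -1.2  -0.45] a [-0.01  0.    3.46]
xyz [ 4.14 -1.45 -0.45] a [-0.01  0.    3.46]
xyz [ 4.04 -1.7  -0.45] a [-0.01  0.    3.46]
xyz [ 3.93 -1.94 -0.45] a [-0.01  0.    3.46]
xyz [ 3.81 -2.17 -0.45] a [-0.01  0.    3.46]
xyz [ 3.67 -2.4  -0.45] a [-0.01  0.    3.46]
xyz [ 3.52 -2.61 -0.45] a [-0.01  0.    3.46]
xyz [ 3.36 -2.82 -0.45] a [-0.01  0.    3.46]
xyz [ 3.18 -3.02 -0.45] a [-0.01  0.    3.46]
xyz [ 2.99 -3.21 -0.45] a [-0.01  0.    3.46]
```

Request:
carry_out:
  series:
    - {"fingers":9.4,"x":4.2,"y":-1.2,"z":-0.5,"ax":0,"ay":0,"az":3.5}
    - {"fingers":9.4,"x":4.1,"y":-1.5,"z":-0.5,"ax":0,"ay":0,"az":3.5}
    - {"fingers":9.4,"x":4.0,"y":-1.7,"z":-0.4,"ax":0,"ay":0,"az":3.5}
    - {"fingers":9.4,"x":3.9,"y":-1.9,"z":-0.4,"ax":0,"ay":0,"az":3.5}
    - {"fingers":9.4,"x":3.8,"y":-2.2,"z":-0.5,"ax":0,"ay":0,"az":3.5}
    - {"fingers":9.4,"x":3.7,"y":-2.4,"z":-0.4,"ax":0,"ay":0,"az":3.5}
    - {"fingers":9.4,"x":3.5,"y":-2.6,"z":-0.5,"ax":0,"ay":0,"az":3.4}
    - {"fingers":9.4,"x":3.4,"y":-2.8,"z":-0.4,"ax":0,"ay":0,"az":3.4}
    - {"fingers":9.4,"x":3.2,"y":-3.0,"z":-0.5,"ax":0,"ay":0,"az":3.4}
    - {"fingers":9.4,"x":3.0,"y":-3.2,"z":-0.4,"ax":0,"ay":0,"az":3.4}

```text
t: 1.2
eef_pos: [574.0, -238.6, 250.6]
tcp_rot: [0.996, -0.089, -0.0, 0.0]
force: [0.8, -0.7, 0.5]
width: 94.2
finger_force: 0.0
```

```bash
python3 - <<'E'
from h import *
f=viewer.grab_frame("wrist")
import pickle;pickle.dump((f,bot.sense()),open("w1.pkl","wb"))
cv2.imwrite("pics/w1.png",cv2.resize(f["pixels"][:,:,::-1],(800,600)))
V=np.array(f["view"]);print((-V[:3,:3].T@V[:3,3]).round(1),V[:3,:3].round(2).tolist())
for n,g in (("L",(573,-238.5,172)),("M",(519,-229,162)),("S",(464.6,-219.4,152))):
    g=np.array(g,float);x=np.array([np.cos(.175),-np.sin(.175),0]);print(n,(proj(f,g+[0,0,39])).round(1),(proj(f,g+10*x)).round(1))
E
python3 plan.py 573 -238.5 250 -0.175 5
```

```text
[ 644.7 -251.5  430.5] [[-0.18, -0.98, 0.0], [0.95, -0.17, -0.25], [0.25, -0.04, 0.97]]
L [258.6 215. ] [258.5 187. ]
M [258.9 280.7] [258.8 247. ]
S [259.1 335.8] [259.  298.4]
t 1.25 at [ 579.8 -233.6  250.8] F [4.3 1.4 0.5] w 94.4
xyz [-0.12  0.12  0.01] a [-0.06 -0.07  0.01]
x 5
```

View pics/w1.png

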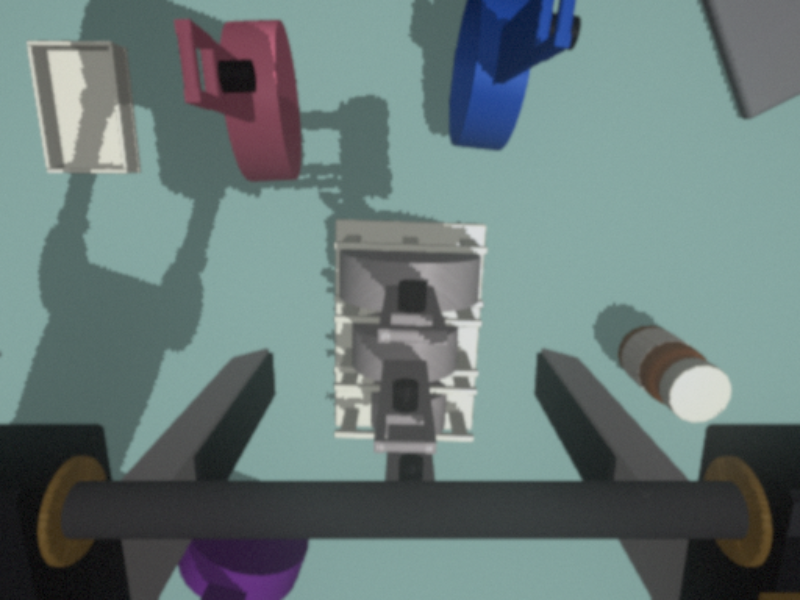

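The wrist view shows the rack squarely aligned under the gripper, with studs at (412,295), (405,392) and (410,465). The large sieve is the far, widest pan. The pink and blue look-alikes are outside the rack. I'll let the arm settle and measure again.

Request:
carry_out:
  series:
    - {"fingers":9.4,"x":0,"y":0,"z":0,"ax":0,"ay":0,"az":0}
    - {"fingers":9.4,"x":0,"y":0,"z":0,"ax":0,"ay":0,"az":0}

```text
t: 1.45
eef_pos: [572.2, -240.2, 250.0]
tcp_rot: [0.996, -0.087, -0.001, 0.0]
force: [-0.4, 0.1, -1.3]
width: 94.1
finger_force: 0.0
```

```bash
python3 - <<'E'
from h import *
f=viewer.grab_frame("wrist");st=bot.sense();print(st["eef_pos"],st["qd"].round(2),st["force"].round(1))
m=(f["pixels"][170:305,215:300].max(2)<55).astype(np.uint8)
n,l,s,c=cv2.connectedComponentsWithStats(m)
for i in range(1,n):
    if s[i,4]>30:
        u=c[i]+[215,170];print(u.round(1),s[i,:5],[onz(f,u,z).round(1)[:2].tolist() for z in (172,162,152)])
g=f["pixels"][180:230,235:300,::-1]
h=f["pixels"].astype(int)
print([ (r,h[r,236:290,0].tolist()) for r in (204,)])
for n,gp in (("L",(573,-238.5,172)),("M",(519,-229,162)),("S",(464.6,-219.4,152))): print(n,proj(f,np.array(gp)+[0,0,39]).round(1))
# rack edges: white mask min area rect at wall-top height
w=(h[:,:,0]>150)&(h[:,:,0]>=h[:,:,2]);w[:, :200]=0;w[:,330:]=0;w[:130]=0;w[290:]=0
p=np.argwhere(w)[:,::-1]
for r in range(150,280,10):
    q=np.where(w[r])[0]
    if len(q)>3: print(r,q.min(),q.max(),onz(f,(q.min(),r),50)[:2].round(1),onz(f,(q.max(),r),50)[:2].round(1))
E
```

```text
[ 571.79660889 -240.60060926  250.08292547] [-0.02 -0.    0.    0.   -0.    0.  ] [-0.7  0.5  0.2]
[261.  187.3] [ 38   8  17  20 316] [[580.5, -243.6], [578.1, -243.3], [575.6, -242.9]]
[256.5 251.1] [ 34  71  16  21 279] [[528.2, -230.7], [523.8, -229.8], [519.3, -229.0]]
[260.3 297.2] [ 38 120  15  15 210] [[485.9, -226.4], [479.8, -225.4], [473.7, -224.4]]
[(204, [130, 129, 128, 121, 96, 79, 74, 77, 75, 75, 80, 104, 136, 148, 152, 152, 154, 153, 152, 157, 153, 153, 158, 159, 159, 156, 158, 157, 158, 157, 157, 157, 157, 156, 154, 150, 153, 146, 116, 90, 77, 77, 77, 75, 76, 89, 126, 173, 189, 179, 177, 192, 200, 201])]
L [255.8 213. ]
M [256.2 279.2]
S [256.4 334.5]
170 266 281 [ 569.6 -248.3] [ 566.7 -265. ]
180 275 281 [ 556.4 -256.4] [ 555.2 -263.2]
200 214 304 [ 545.4 -183.1] [ 527.2 -285.6]
210 213 303 [ 533.7 -179.5] [ 515.4 -282.8]
220 213 303 [ 521.6 -176.9] [ 503.2 -281. ]
230 299 302 [ 491.7 -274.6] [ 491.  -278.1]
240 213 302 [ 497.  -171.7] [ 478.5 -276.3]
250 213 301 [ 484.3 -169. ] [ 465.9 -273.3]
260 213 300 [ 471.5 -166.3] [ 453.1 -270.2]
270 214 299 [ 458.2 -164.7] [ 440.1 -267.1]
```

Request:
carry_out:
  series:
    - {"fingers":9.4,"x":0,"y":0,"z":2,"ax":0,"ay":0,"az":0}
    - {"fingers":9.4,"x":0,"y":0,"z":3,"ax":0,"ay":0,"az":0}
    - {"fingers":9.4,"x":0,"y":0,"z":3,"ax":0,"ay":0,"az":0}
    - {"fingers":9.4,"x":0,"y":0,"z":1.7,"ax":0,"ay":0,"az":0}
    - {"fingers":9.4,"x":0,"y":0,"z":0,"ax":0,"ay":0,"az":0}
    - {"fingers":5,"x":0,"y":0,"z":0,"ax":0,"ay":0,"az":0}
    - {"fingers":3.5,"x":0,"y":0,"z":0,"ax":0,"ay":0,"az":0}
    - {"fingers":2.5,"x":0,"y":0,"z":0,"ax":0,"ay":0,"az":0}
    - {"fingers":2,"x":0,"y":0,"z":0,"ax":0,"ay":0,"az":0}
    - {"fingers":2,"x":0,"y":0,"z":0,"ax":0,"ay":0,"az":0}
  force: 30

```text
t: 2.5
eef_pos: [573.1, -240.1, 154.1]
tcp_rot: [0.996, -0.087, 0.001, 0.0]
force: [0.4, 0.2, -0.9]
width: 57.1
finger_force: 0.0
```

Request:
carry_out:
  series:
    - {"fingers":2,"x":0,"y":0,"z":0,"ax":0,"ay":0,"az":0}
    - {"fingers":2,"x":0,"y":0,"z":0,"ax":0,"ay":0,"az":0}
    - {"fingers":2,"x":0,"y":0,"z":0,"ax":0,"ay":0,"az":0}
    - {"fingers":2,"x":0,"y":0,"z":0,"ax":0,"ay":0,"az":0}

```text
t: 2.9
eef_pos: [572.8, -240.0, 153.4]
tcp_rot: [0.996, -0.087, -0.0, 0.0]
force: [-0.4, 0.0, 0.0]
width: 29.6
finger_force: 29.9
```

Request:
carry_out:
  series:
    - {"fingers":2,"x":0,"y":0,"z":-1,"ax":0,"ay":0,"az":0}
    - {"fingers":2,"x":0,"y":0,"z":-2,"ax":0,"ay":0,"az":0}
    - {"fingers":2,"x":0,"y":0,"z":-2,"ax":0,"ay":0,"az":0}
    - {"fingers":2,"x":0,"y":0,"z":-2,"ax":0,"ay":0,"az":0}
    - {"fingers":2,"x":0,"y":0,"z":-1,"ax":0,"ay":0,"az":0}
    - {"fingers":2,"x":0,"y":0,"z":0,"ax":0,"ay":0,"az":0}
    - {"fingers":2,"x":0,"y":0,"z":0,"ax":0,"ay":0,"az":0}

```text
t: 3.6
eef_pos: [572.4, -239.8, 232.9]
tcp_rot: [0.996, -0.087, -0.0, -0.0]
force: [0.0, 0.4, -1.8]
width: 29.7
finger_force: 29.9
```

```bash
python3 - <<'E'
from h import *
f=viewer.grab_frame("wrist");st=bot.sense()
import pickle;pickle.dump((f,st),open("w2.pkl","wb"))
cv2.imwrite("pics/w2.png",cv2.resize(f["pixels"][:,:,::-1],(800,600)))
p=st["eef_pos"];print(p,st["force"],st["moment"])
x=np.array([np.cos(.175),-np.sin(.175),0]);y=np.array([-x[1],x[0],0]);g=p+[0,0,19]
print("pred stud end",(proj(f,g+17*x)*1.5625).round(),"top bar front edge",[(proj(f,g+[0,0,39]+3*x+s*15*y)*1.5625).round().tolist() for s in (1,-1)])
E
python3 plan.py 570 -100 225 -0.1 3; python3 plan.py 480 181.5 225 0.042 10
```

```text
[ 572.19976754 -239.6527168   232.37112609] [-0.81573931 -0.49116213 -1.52736407] [ 0.00650488  0.02933287 -0.00971827]
pred stud end [403. 341.] top bar front edge [[344.0, 442.0], [462.0, 442.0]]
t 3.65 at [ 572.2 -239.7  232.4] F [-0.8 -0.5 -1.5] w 30.1
xyz [-0.88 -4.57  0.25] a [-0.01  0.04 -1.43]
xyz [-0.77 -4.59  0.25] a [-0.01  0.04 -1.43]
xyz [-0.65 -4.61  0.25] a [-0.01  0.04 -1.43]
t 3.65 at [ 572.2 -239.7  232.4] F [-0.8 -0.5 -1.5] w 30.1
xyz [-1.64 -3.99  0.08] a [-0.    0.01 -1.24]
xyz [-1.55 -4.02  0.08] a [-0.    0.01 -1.24]
xyz [-1.47 -4.05  0.08] a [-0.    0.01 -1.24]
xyz [-1.38 -4.08  0.08] a [-0.    0.01 -1.24]
xyz [-1.29 -4.11  0.08] a [-0.    0.01 -1.24]
xyz [-1.2  -4.14  0.08] a [-0.    0.01 -1.24]
xyz [-1.11 -4.17  0.08] a [-0.    0.01 -1.24]
xyz [-1.02 -4.19  0.08] a [-0.    0.01 -1.24]
xyz [-0.93 -4.21  0.07] a [-0.    0.01 -1.24]
xyz [-0.84 -4.23  0.07] a [-0.    0.01 -1.24]
```

View pics/w2.png

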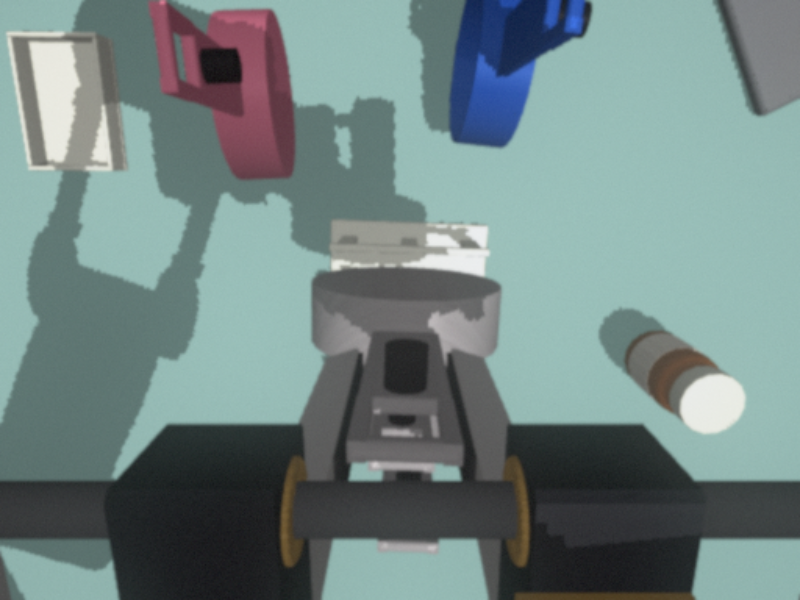

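Request:
carry_out:
  series:
    - {"fingers":2,"x":-0.5,"y":-2.5,"z":0.2,"ax":0,"ay":0,"az":-1}
    - {"fingers":2,"x":-0.8,"y":-4,"z":0.2,"ax":0,"ay":0,"az":-1.1}
    - {"fingers":2,"x":-0.7,"y":-4.2,"z":0.2,"ax":0,"ay":0,"az":-1.1}
    - {"fingers":2,"x":-0.7,"y":-3.2,"z":0.1,"ax":0,"ay":0,"az":-1.1}
    - {"fingers":2,"x":-1.7,"y":-3.9,"z":0,"ax":0,"ay":0,"az":-1.2}
    - {"fingers":2,"x":-1.6,"y":-3.9,"z":0,"ax":0,"ay":0,"az":-1.2}
    - {"fingers":2,"x":-1.5,"y":-4,"z":0,"ax":0,"ay":0,"az":-1.2}
    - {"fingers":2,"x":-1.4,"y":-4,"z":0,"ax":0,"ay":0,"az":-1.2}
    - {"fingers":2,"x":-1.3,"y":-4,"z":0,"ax":0,"ay":0,"az":-1.2}
    - {"fingers":2,"x":-1.2,"y":-4,"z":0,"ax":0,"ay":0,"az":-1.2}

```text
t: 4.65
eef_pos: [489.2, 144.9, 225.3]
tcp_rot: [1.0, 0.013, -0.001, 0.0]
force: [0.7, -0.0, -2.1]
width: 29.8
finger_force: 29.9
```

```bash
python3 plan.py 475 181.5 215 0.042 3
```

```text
t 4.65 at [489.2 144.9 225.3] F [ 0.7 -0.  -2.1] w 29.8
xyz [-0.44 -1.23  0.34] a [ 0.01  0.04 -0.3 ]
xyz [-0.44 -1.23  0.34] a [ 0.01  0.04 -0.3 ]
xyz [-0.43 -1.24  0.34] a [ 0.01  0.04 -0.3 ]
```

Request:
carry_out:
  series:
    - {"fingers":2,"x":-1,"y":-1.5,"z":0,"ax":0,"ay":0,"az":-0.8}
    - {"fingers":2,"x":0,"y":0,"z":0,"ax":0,"ay":0,"az":0}
    - {"fingers":2,"x":0,"y":0,"z":0,"ax":0,"ay":0,"az":0}
    - {"fingers":2,"x":0,"y":0,"z":0,"ax":0,"ay":0,"az":0}

```text
t: 5.05
eef_pos: [480.7, 157.3, 226.0]
tcp_rot: [1.0, 0.019, -0.0, 0.0]
force: [0.8, -0.5, -1.1]
width: 29.6
finger_force: 29.9
```

```bash
python3 - <<'E'
from h import *
f=viewer.grab_frame("wrist");st=bot.sense()
import pickle;pickle.dump((f,st),open("w3.pkl","wb"))
cv2.imwrite("pics/w3.png",cv2.resize(f["pixels"][:,:,::-1],(800,600)))
c,s=np.cos(.042),np.sin(.042);X=np.array([c,s,0]);T=np.array([515,183,243.])
for n,q in (("tip",T),("bar8",T+8*X-[0,0,8]),("bar60",T+60*X-[0,0,8]),("col",T+110*X-[0,0,8])): print(n,(proj(f,q)*1.5625).round(1))
E
python3 plan.py 475 181.5 198 0.042 3
```

```text
tip [326.8 283. ]
bar8 [329.3 253.4]
bar60 [322.3  80.9]
col [ 314.4 -114.3]
t 5.1 at [480.8 157.2 226. ] F [-0.3  0.6 -0.8] w 30.3
xyz [-0.16 -0.82  0.93] a [ 0.01  0.01 -0.08]
x 3
```

View pics/w3.png

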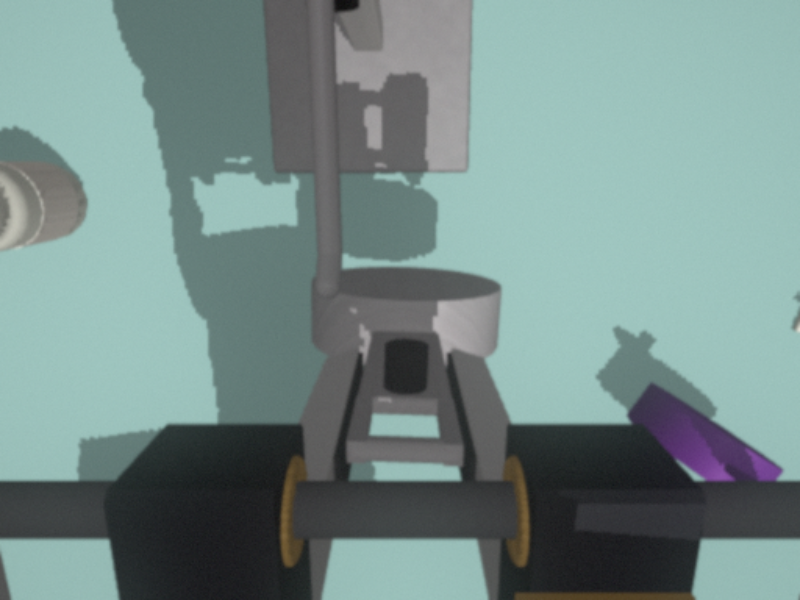

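The tip is at (328,283), within 1 px of prediction, and the bar lies along the predicted line. The eye is clear at (404,425).

Request:
carry_out:
  series:
    - {"fingers":2,"x":-0.2,"y":-0.8,"z":0.9,"ax":0,"ay":0,"az":-0.1}
    - {"fingers":2,"x":-0.2,"y":-0.8,"z":0.9,"ax":0,"ay":0,"az":-0.1}
    - {"fingers":2,"x":-0.2,"y":-0.8,"z":1.0,"ax":0,"ay":0,"az":0}
    - {"fingers":2,"x":0,"y":0,"z":0,"ax":0,"ay":0,"az":0}
    - {"fingers":2,"x":0,"y":0,"z":0,"ax":0,"ay":0,"az":0}
    - {"fingers":2,"x":0,"y":0,"z":0,"ax":0,"ay":0,"az":0}

```text
t: 5.7
eef_pos: [473.7, 182.0, 198.7]
tcp_rot: [1.0, 0.022, 0.0, 0.0]
force: [0.1, 0.0, -1.1]
width: 30.1
finger_force: 29.9
```

```bash
echo "tip-line: "; python3 plan.py 535 183.9 198 0.042 5
```

```text
tip-line: 
t 5.7 at [473.7 182.  198.7] F [ 0.1  0.  -1.1] w 30.1
xyz [1.23 0.02 0.01] a [ 0.   -0.01  0.02]
x 5
```

Request:
carry_out:
  series:
    - {"fingers":2,"x":1.2,"y":0,"z":0,"ax":0,"ay":0,"az":0}
    - {"fingers":2,"x":1.2,"y":0,"z":0,"ax":0,"ay":0,"az":0}
    - {"fingers":2,"x":1.2,"y":0,"z":0,"ax":0,"ay":0,"az":0}
    - {"fingers":2,"x":1.2,"y":0,"z":0,"ax":0,"ay":0,"az":0}
    - {"fingers":2,"x":1.2,"y":0,"z":0,"ax":0,"ay":0,"az":0}
    - {"fingers":2,"x":0,"y":0,"z":0.0,"ax":0,"ay":0,"az":0}
    - {"fingers":2,"x":0,"y":0,"z":0,"ax":0,"ay":0,"az":0}
    - {"fingers":2,"x":0,"y":0,"z":0,"ax":0,"ay":0,"az":0}

```text
t: 6.5
eef_pos: [532.8, 184.5, 198.3]
tcp_rot: [1.0, 0.022, -0.0, 0.0]
force: [0.0, -0.1, -1.8]
width: 29.7
finger_force: 29.9
```

Request:
carry_out:
  series:
    - {"fingers":2,"x":0,"y":0,"z":0.4,"ax":0,"ay":0,"az":0}
    - {"fingers":2,"x":0,"y":0,"z":0.4,"ax":0,"ay":0,"az":0}
    - {"fingers":2,"x":0,"y":0,"z":0.2,"ax":0,"ay":0,"az":0}
    - {"fingers":2,"x":0,"y":0,"z":0,"ax":0,"ay":0,"az":0}
    - {"fingers":2,"x":0,"y":0,"z":0,"ax":0,"ay":0,"az":0}

```text
t: 7.0
eef_pos: [533.3, 184.6, 188.4]
tcp_rot: [1.0, 0.022, -0.0, 0.0]
force: [-0.1, 0.3, -1.5]
width: 29.6
finger_force: 29.9
```

Request:
carry_out:
  series:
    - {"fingers":2,"x":1,"y":0,"z":0,"ax":0,"ay":0,"az":0}
    - {"fingers":2,"x":1.2,"y":0,"z":0,"ax":0,"ay":0,"az":0}
    - {"fingers":2,"x":1,"y":0,"z":0,"ax":0,"ay":0,"az":0}
    - {"fingers":2,"x":0.6,"y":0,"z":0,"ax":0,"ay":0,"az":0}
    - {"fingers":2,"x":0.2,"y":0,"z":0,"ax":0,"ay":0,"az":0}
    - {"fingers":2,"x":0.1,"y":0,"z":0,"ax":0,"ay":0,"az":0}
    - {"fingers":2,"x":0.1,"y":0,"z":0,"ax":0,"ay":0,"az":0}
    - {"fingers":2,"x":0.1,"y":0,"z":0,"ax":0,"ay":0,"az":0}

```text
t: 7.8
eef_pos: [576.0, 186.4, 188.5]
tcp_rot: [1.0, 0.022, -0.0, 0.0]
force: [0.5, -1.2, -1.4]
width: 29.9
finger_force: 29.9
```

Request:
carry_out:
  series:
    - {"fingers":2,"x":0.1,"y":0,"z":0,"ax":0,"ay":0,"az":0}
    - {"fingers":2,"x":0.1,"y":0,"z":0,"ax":0,"ay":0,"az":0}
    - {"fingers":2,"x":0.1,"y":0,"z":0,"ax":0,"ay":0,"az":0}
    - {"fingers":2,"x":0.1,"y":0,"z":0,"ax":0,"ay":0,"az":0}
    - {"fingers":2,"x":0.1,"y":0,"z":0,"ax":0,"ay":0,"az":0}

```text
t: 8.3
eef_pos: [581.4, 186.6, 188.5]
tcp_rot: [1.0, 0.022, 0.0, 0.0]
force: [0.3, 0.1, -1.9]
width: 30.0
finger_force: 29.9
```

Request:
carry_out:
  series:
    - {"fingers":2,"x":0.1,"y":0,"z":0,"ax":0,"ay":0,"az":0}
    - {"fingers":2,"x":0.1,"y":0,"z":0,"ax":0,"ay":0,"az":0}
    - {"fingers":2,"x":0.1,"y":0,"z":0,"ax":0,"ay":0,"az":0}
    - {"fingers":2,"x":0.1,"y":0,"z":0,"ax":0,"ay":0,"az":0}

```text
t: 8.7
eef_pos: [585.4, 186.8, 188.4]
tcp_rot: [1.0, 0.022, 0.0, 0.0]
force: [-0.1, -0.2, -0.5]
width: 30.0
finger_force: 29.9
```

Request:
carry_out:
  series:
    - {"fingers":2,"x":0.1,"y":0,"z":0,"ax":0,"ay":0,"az":0}
    - {"fingers":2,"x":0.1,"y":0,"z":0,"ax":0,"ay":0,"az":0}
    - {"fingers":2,"x":0.1,"y":0,"z":0,"ax":0,"ay":0,"az":0}
    - {"fingers":2,"x":0.1,"y":0,"z":0,"ax":0,"ay":0,"az":0}

```text
t: 9.1
eef_pos: [587.4, 186.9, 188.4]
tcp_rot: [1.0, 0.022, -0.002, 0.0]
force: [-6.1, -1.1, 2.8]
width: 29.6
finger_force: 29.9
```

Request:
carry_out:
  series:
    - {"fingers":2,"x":0.1,"y":0,"z":0,"ax":0,"ay":0,"az":0}
    - {"fingers":2,"x":0,"y":0,"z":0,"ax":0,"ay":0,"az":0}

```text
t: 9.3
eef_pos: [587.4, 186.9, 188.4]
tcp_rot: [1.0, 0.022, -0.003, 0.0]
force: [-6.6, -0.7, 1.9]
width: 29.9
finger_force: 29.9
```

Request:
carry_out:
  series:
    - {"fingers":2,"x":0.1,"y":0,"z":0,"ax":0,"ay":0,"az":0}
    - {"fingers":2,"x":0,"y":0,"z":0,"ax":0,"ay":0,"az":0}

```text
t: 9.5
eef_pos: [587.3, 186.9, 188.4]
tcp_rot: [1.0, 0.022, -0.004, 0.0]
force: [-8.2, -0.2, 2.5]
width: 30.0
finger_force: 29.9
```

Request:
carry_out:
  series:
    - {"fingers":2,"x":0.1,"y":0,"z":0,"ax":0,"ay":0,"az":0}
    - {"fingers":2,"x":0,"y":0,"z":0,"ax":0,"ay":0,"az":0}
    - {"fingers":2,"x":0,"y":0,"z":0,"ax":0,"ay":0,"az":0}

```text
t: 9.8
eef_pos: [587.3, 186.9, 188.4]
tcp_rot: [1.0, 0.022, -0.005, 0.0]
force: [-10.3, -1.6, 4.2]
width: 30.1
finger_force: 29.9
```

Request:
carry_out:
  series:
    - {"fingers":2,"x":0,"y":0,"z":0,"ax":0,"ay":0,"az":0}
    - {"fingers":2,"x":0,"y":0,"z":0,"ax":0,"ay":0,"az":0}
    - {"fingers":2,"x":0,"y":0,"z":0,"ax":0,"ay":0,"az":0}
    - {"fingers":2,"x":0,"y":0,"z":0,"ax":0,"ay":0,"az":0}
    - {"fingers":2,"x":0,"y":0,"z":0,"ax":0,"ay":0,"az":0}
    - {"fingers":2,"x":-0.2,"y":0,"z":0,"ax":0,"ay":0,"az":0}
    - {"fingers":2,"x":-0.2,"y":0,"z":0,"ax":0,"ay":0,"az":0}
    - {"fingers":2,"x":0,"y":0,"z":0,"ax":0,"ay":0,"az":0}

```text
t: 10.6
eef_pos: [587.4, 186.9, 188.3]
tcp_rot: [1.0, 0.022, -0.001, 0.0]
force: [-3.8, -0.6, 1.1]
width: 29.7
finger_force: 29.9
```

Request:
carry_out:
  series:
    - {"fingers":2,"x":0,"y":0,"z":0.1,"ax":0,"ay":0,"az":0}
    - {"fingers":2,"x":0,"y":0,"z":0.1,"ax":0,"ay":0,"az":0}
    - {"fingers":2,"x":0,"y":0,"z":0,"ax":0,"ay":0,"az":0}

```text
t: 10.9
eef_pos: [587.4, 187.0, 186.4]
tcp_rot: [1.0, 0.022, -0.001, -0.0]
force: [-5.8, -0.1, 1.6]
width: 30.0
finger_force: 29.9
```

Request:
carry_out:
  series:
    - {"fingers":2,"x":-0.1,"y":0,"z":0.1,"ax":0,"ay":0,"az":0}
    - {"fingers":2,"x":0,"y":0,"z":0,"ax":0,"ay":0,"az":0}
    - {"fingers":2,"x":0,"y":0,"z":0,"ax":0,"ay":0,"az":0}

```text
t: 11.2
eef_pos: [587.5, 187.0, 186.2]
tcp_rot: [1.0, 0.022, 0.0, -0.0]
force: [-4.5, -0.6, 5.2]
width: 29.4
finger_force: 29.9
```

Request:
carry_out:
  series:
    - {"fingers":2,"x":-0.1,"y":0,"z":-0.1,"ax":0,"ay":0,"az":0}
    - {"fingers":2,"x":0,"y":0,"z":0,"ax":0,"ay":0,"az":0}
    - {"fingers":3.6,"x":0,"y":0,"z":0,"ax":0,"ay":0,"az":0}
    - {"fingers":5,"x":0,"y":0,"z":0,"ax":0,"ay":0,"az":0}
    - {"fingers":9.4,"x":0,"y":0,"z":0,"ax":0,"ay":0,"az":0}
    - {"fingers":9.4,"x":0,"y":0,"z":0,"ax":0,"ay":0,"az":0}
    - {"fingers":9.4,"x":0,"y":0,"z":0,"ax":0,"ay":0,"az":0}
    - {"fingers":9.4,"x":0,"y":0,"z":0,"ax":0,"ay":0,"az":0}
    - {"fingers":9.4,"x":0,"y":0,"z":0,"ax":0,"ay":0,"az":0}

```text
t: 12.1
eef_pos: [586.3, 186.8, 186.5]
tcp_rot: [1.0, 0.022, 0.0, 0.0]
force: [-0.6, 0.7, -0.5]
width: 80.8
finger_force: 0.0
```

Request:
carry_out:
  series:
    - {"fingers":9.4,"x":0,"y":0,"z":-1,"ax":0,"ay":0,"az":0}
    - {"fingers":9.4,"x":0,"y":0,"z":-3,"ax":0,"ay":0,"az":0}
    - {"fingers":9.4,"x":0,"y":0,"z":-4,"ax":0,"ay":0,"az":0}
    - {"fingers":9.4,"x":0,"y":0,"z":-2,"ax":0,"ay":0,"az":0}
    - {"fingers":9.4,"x":0,"y":0,"z":0,"ax":0,"ay":0,"az":0}
    - {"fingers":9.4,"x":0,"y":0,"z":0,"ax":0,"ay":0,"az":0}
    - {"fingers":9.4,"x":0,"y":0,"z":0,"ax":0,"ay":0,"az":0}

```text
t: 12.8
eef_pos: [585.4, 186.6, 284.7]
tcp_rot: [1.0, 0.022, -0.002, 0.0]
force: [-0.9, -0.1, 0.9]
width: 93.8
finger_force: 0.0
```

```bash
python3 - <<'E'
from h import *
from h import viewer
f=viewer.grab_frame("wrist");g=viewer.grab_frame("scene");k=viewer.grab_frame("top")
A=cv2.resize(f["pixels"][:,:,::-1],(400,300));B=cv2.resize(g["pixels"][190:265,240:340,::-1],(400,300),interpolation=cv2.INTER_CUBIC);
C=cv2.resize(k["pixels"][125:200,280:380,::-1],(400,300),interpolation=cv2.INTER_CUBIC)
cv2.imwrite("pics/c3.png",np.vstack([np.hstack([A,B]),np.hstack([C,C*0])]))
E
python3 plan.py 516 -228 245 -0.175 10
```

```text
t 12.95 at [585.6 186.7 284.8] F [-0.1  0.1 -0.1] w 94.2
xyz [-0.87  4.11  0.4 ] a [0.01 0.02 1.25]
xyz [-0.78  4.13  0.4 ] a [0.01 0.02 1.25]
xyz [-0.69  4.15  0.4 ] a [0.01 0.02 1.25]
xyz [-0.6   4.16  0.4 ] a [0.01 0.02 1.25]
xyz [-0.51  4.17  0.4 ] a [0.01 0.02 1.25]
xyz [-0.42  4.18  0.4 ] a [0.01 0.02 1.25]
xyz [-0.33  4.19  0.4 ] a [0.01 0.02 1.25]
xyz [-0.24  4.2   0.4 ] a [0.01 0.02 1.25]
xyz [-0.15  4.2   0.4 ] a [0.01 0.02 1.25]
xyz [-0.06  4.2   0.4 ] a [0.01 0.02 1.25]
```

View pics/c3.png

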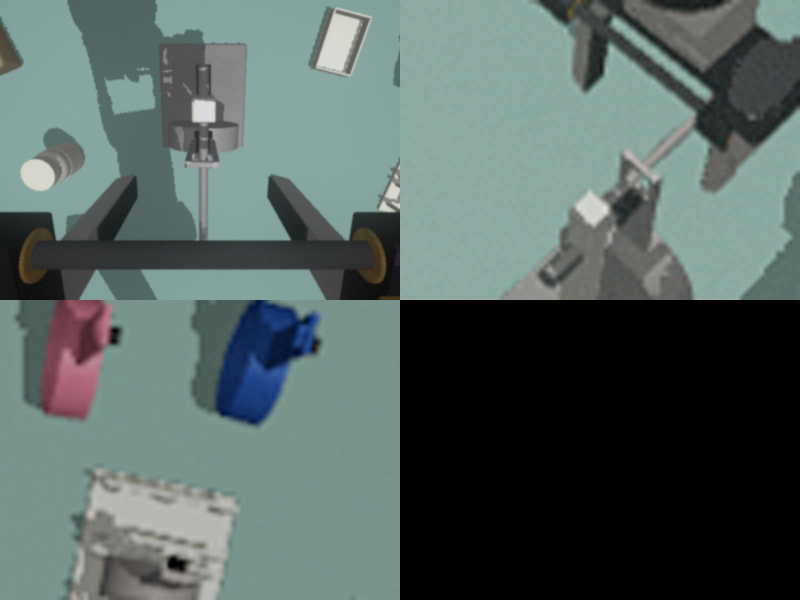

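The large sieve hangs at the stop in both views; the wrist tile has its handle at (203,150) against the column. I'll go for the medium one.

Request:
carry_out:
  series:
    - {"fingers":9.4,"x":-0.9,"y":4.1,"z":0,"ax":0,"ay":0,"az":1.2}
    - {"fingers":9.4,"x":-0.8,"y":4.1,"z":0,"ax":0,"ay":0,"az":1.3}
    - {"fingers":9.4,"x":-0.7,"y":4.2,"z":0,"ax":0,"ay":0,"az":1.2}
    - {"fingers":9.4,"x":-0.6,"y":4.2,"z":0.3,"ax":0,"ay":0,"az":1.3}
    - {"fingers":9.4,"x":-0.5,"y":4.2,"z":0.6,"ax":0,"ay":0,"az":1.2}
    - {"fingers":9.4,"x":-0.4,"y":4.2,"z":0.7,"ax":0,"ay":0,"az":1.3}
    - {"fingers":9.4,"x":-0.3,"y":4.2,"z":0.6,"ax":0,"ay":0,"az":1.2}
    - {"fingers":9.4,"x":-0.2,"y":4.2,"z":0.6,"ax":0,"ay":0,"az":1.3}
    - {"fingers":9.4,"x":-0.2,"y":4.2,"z":0.6,"ax":0,"ay":0,"az":1.2}
    - {"fingers":9.4,"x":-0.1,"y":4.2,"z":0.6,"ax":0,"ay":0,"az":1.3}

```text
t: 13.95
eef_pos: [515.5, -230.2, 245.5]
tcp_rot: [0.996, -0.088, -0.001, -0.0]
force: [0.4, -0.4, 0.5]
width: 94.0
finger_force: 0.0
```

Request:
carry_out:
  series:
    - {"fingers":9.4,"x":0,"y":0,"z":0,"ax":0,"ay":0,"az":0}
    - {"fingers":9.4,"x":0,"y":0,"z":0,"ax":0,"ay":0,"az":0}
    - {"fingers":9.4,"x":0,"y":0,"z":0,"ax":0,"ay":0,"az":0}
    - {"fingers":9.4,"x":0,"y":0,"z":0,"ax":0,"ay":0,"az":0}

```text
t: 14.35
eef_pos: [516.8, -227.4, 246.6]
tcp_rot: [0.996, -0.086, 0.0, -0.0]
force: [-0.1, -0.2, 0.1]
width: 94.2
finger_force: 0.0
```

```bash
cat > stud.py <<'E'
import sys
from h import *
z=float(sys.argv[1])  # grip height
f=viewer.grab_frame("wrist");P=np.array(f["pixels"])
x=np.array([np.cos(.175),-np.sin(.175),0])
m=(P.max(2)<55).astype(np.uint8);m[:, :225]=0;m[:,300:]=0;m[306:]=0
n,l,s,c=cv2.connectedComponentsWithStats(m)
for i in range(1,n):
    if s[i,4]>60: print(c[i].round(1),s[i,4],"grip",(onz(f,c[i],z+4)-12*x)[:2].round(1))
E
python3 stud.py 162; python3 plan.py 516 -228 143 -0.175 4
```

```text
[260.2 187.2] 288 grip [ 512.9 -228. ]
[263.4 243. ] 219 grip [ 466.  -222.5]
t 14.4 at [ 516.8 -227.4  246.7] F [-0.4  1.1  0.4] w 93.7
xyz [-0.02  0.02  2.59] a [-0.   -0.01  0.03]
x 4
```

Request:
carry_out:
  series:
    - {"fingers":9.4,"x":-0.1,"y":0,"z":2,"ax":0,"ay":0,"az":0}
    - {"fingers":9.4,"x":0,"y":0,"z":3,"ax":0,"ay":0,"az":0}
    - {"fingers":8,"x":0,"y":0,"z":3,"ax":0,"ay":0,"az":0}
    - {"fingers":8,"x":0,"y":0,"z":2.3,"ax":0,"ay":0,"az":0}
    - {"fingers":7,"x":0,"y":0,"z":0,"ax":0,"ay":0,"az":0}
    - {"fingers":6,"x":0,"y":0,"z":0,"ax":0,"ay":0,"az":0}
    - {"fingers":4,"x":0,"y":0,"z":0,"ax":0,"ay":0,"az":0}
    - {"fingers":2,"x":0,"y":0,"z":0,"ax":0,"ay":0,"az":0}
    - {"fingers":2,"x":0,"y":0,"z":0,"ax":0,"ay":0,"az":0}
    - {"fingers":2,"x":0,"y":0,"z":0,"ax":0,"ay":0,"az":0}

```text
t: 15.4
eef_pos: [515.7, -228.8, 144.2]
tcp_rot: [0.996, -0.087, 0.001, 0.0]
force: [0.1, 0.6, 0.2]
width: 35.5
finger_force: 0.0
```

Request:
carry_out:
  series:
    - {"fingers":2,"x":0,"y":0,"z":0,"ax":0,"ay":0,"az":0}
    - {"fingers":2,"x":0,"y":0,"z":0,"ax":0,"ay":0,"az":0}
    - {"fingers":2,"x":0,"y":0,"z":0,"ax":0,"ay":0,"az":0}

```text
t: 15.7
eef_pos: [515.6, -228.8, 143.9]
tcp_rot: [0.996, -0.087, 0.0, 0.0]
force: [-1.1, 0.2, 2.6]
width: 30.2
finger_force: 29.9
```

Request:
carry_out:
  series:
    - {"fingers":2,"x":0,"y":0,"z":-1,"ax":0,"ay":0,"az":0}
    - {"fingers":2,"x":0,"y":0,"z":-2,"ax":0,"ay":0,"az":0}
    - {"fingers":2,"x":0,"y":0,"z":-2,"ax":0,"ay":0,"az":0}
    - {"fingers":2,"x":0,"y":0,"z":-2,"ax":0,"ay":0,"az":0}
    - {"fingers":2,"x":0,"y":0,"z":-1,"ax":0,"ay":0,"az":0}
    - {"fingers":2,"x":0,"y":0,"z":0,"ax":0,"ay":0,"az":0}
    - {"fingers":2,"x":0,"y":0,"z":0,"ax":0,"ay":0,"az":0}

```text
t: 16.4
eef_pos: [515.0, -228.4, 222.8]
tcp_rot: [0.996, -0.087, -0.001, -0.0]
force: [-0.4, 0.3, -2.1]
width: 30.0
finger_force: 29.9
```

```bash
cat > held.py <<'E'
from h import *
from scipy.spatial.transform import Rotation as R
f=viewer.grab_frame("wrist");st=bot.sense();p=st["eef_pos"];X=R.from_quat(st["tcp_rot"]).as_matrix()[:,0]
P=f["pixels"];m=(P.max(2)<55).astype(np.uint8)[190:270,235:285]
n,l,s,c=cv2.connectedComponentsWithStats(m);i=1+s[1:,4].argmax();u=c[i]+[235,190]
print("held stud px",u.round(1),"pred 12/+4",proj(f,p+[0,0,23]+12*X).round(1),"F",st["force"].round(1),"M",st["moment"].round(2))
E
python3 held.py;  python3 plan.py 475 181.5 225 0.042 10
```

```text
held stud px [259.1 233.8] pred 12/+4 [258.1 230.3] F [ 0.4 -0.1 -1.5] M [ 0.03 -0.05  0.01]
t 16.45 at [ 514.8 -228.2  222.4] F [ 0.4 -0.1 -1.5] w 29.7
xyz [-1.11 -3.97 -0.02] a [-0.    0.01 -1.24]
xyz [-1.02 -3.99 -0.02] a [-0.    0.01 -1.24]
xyz [-0.93 -4.01 -0.02] a [-0.    0.01 -1.24]
xyz [-0.84 -4.03 -0.02] a [-0.    0.01 -1.24]
xyz [-0.76 -4.05 -0.02] a [-0.    0.01 -1.24]
xyz [-0.67 -4.06 -0.02] a [-0.    0.01 -1.24]
xyz [-0.58 -4.08 -0.02] a [-0.    0.01 -1.24]
xyz [-0.49 -4.09 -0.02] a [-0.    0.01 -1.24]
xyz [-0.4  -4.1  -0.03] a [-0.    0.01 -1.24]
xyz [-0.31 -4.1  -0.03] a [-0.    0.01 -1.24]
```

Request:
carry_out:
  series:
    - {"fingers":2,"x":-1.1,"y":-3.9,"z":0,"ax":0,"ay":0,"az":-1.2}
    - {"fingers":2,"x":-1.0,"y":-4,"z":0,"ax":0,"ay":0,"az":-1.2}
    - {"fingers":2,"x":-0.9,"y":-4,"z":0,"ax":0,"ay":0,"az":-1.3}
    - {"fingers":2,"x":-0.8,"y":-4,"z":0,"ax":0,"ay":0,"az":-1.2}
    - {"fingers":2,"x":-0.8,"y":-4,"z":0,"ax":0,"ay":0,"az":-1.3}
    - {"fingers":2,"x":-0.7,"y":-4.1,"z":0,"ax":0,"ay":0,"az":-1.2}
    - {"fingers":2,"x":-0.6,"y":-4.1,"z":0,"ax":0,"ay":0,"az":-1.3}
    - {"fingers":2,"x":-0.5,"y":-4.1,"z":0,"ax":0,"ay":0,"az":-1.2}
    - {"fingers":2,"x":-0.4,"y":-4.1,"z":0,"ax":0,"ay":0,"az":-1.3}
    - {"fingers":2,"x":-0.3,"y":-4.1,"z":0,"ax":0,"ay":0,"az":-1.2}

```text
t: 17.45
eef_pos: [474.8, 181.9, 222.3]
tcp_rot: [1.0, 0.021, -0.001, 0.0]
force: [1.1, -0.5, -1.9]
width: 29.8
finger_force: 29.9
```

Request:
carry_out:
  series:
    - {"fingers":2,"x":0,"y":0,"z":0,"ax":0,"ay":0,"az":0}
    - {"fingers":2,"x":0,"y":0,"z":0.8,"ax":0,"ay":0,"az":0}
    - {"fingers":2,"x":0,"y":0,"z":0.8,"ax":0,"ay":0,"az":0}
    - {"fingers":2,"x":0,"y":0,"z":0.8,"ax":0,"ay":0,"az":0}
    - {"fingers":2,"x":0,"y":0,"z":0,"ax":0,"ay":0,"az":0}
    - {"fingers":2,"x":0,"y":0,"z":0,"ax":0,"ay":0,"az":0}
    - {"fingers":2,"x":0,"y":0,"z":0,"ax":0,"ay":0,"az":0}

```text
t: 18.15
eef_pos: [476.3, 180.0, 199.7]
tcp_rot: [1.0, 0.02, 0.0, 0.0]
force: [-0.8, 0.3, -0.8]
width: 29.9
finger_force: 29.9
```

```bash
python3 plan.py 475 181.8 198.5 0.042 1;python3 plan.py 533 184.4 198.5 0.042 5
```

```text
t 18.15 at [476.3 180.  199.7] F [-0.8  0.3 -0.8] w 29.9
xyz [-0.12 -0.19  0.12] a [ 0.   -0.03 -0.1 ]
x 1
t 18.15 at [476.3 180.  199.7] F [-0.8  0.3 -0.8] w 29.9
xyz [ 1.14 -0.04  0.02] a [ 0.   -0.01 -0.02]
x 5
```

Request:
carry_out:
  series:
    - {"fingers":2,"x":0.7,"y":-0.2,"z":0,"ax":0,"ay":0,"az":-0.2}
    - {"fingers":2,"x":1.0,"y":0,"z":0,"ax":0,"ay":0,"az":0}
    - {"fingers":2,"x":1.2,"y":0,"z":0,"ax":0,"ay":0,"az":0}
    - {"fingers":2,"x":1.2,"y":0,"z":0,"ax":0,"ay":0,"az":0}
    - {"fingers":2,"x":1,"y":0,"z":0,"ax":0,"ay":0,"az":0}
    - {"fingers":2,"x":0.5,"y":0,"z":0,"ax":0,"ay":0,"az":0}
    - {"fingers":2,"x":0,"y":0,"z":0,"ax":0,"ay":0,"az":0}
    - {"fingers":2,"x":0,"y":0,"z":0,"ax":0,"ay":0,"az":0}

```text
t: 18.95
eef_pos: [531.5, 184.9, 199.2]
tcp_rot: [1.0, 0.022, -0.0, 0.0]
force: [-0.5, 0.3, -0.9]
width: 29.7
finger_force: 29.9
```

Request:
carry_out:
  series:
    - {"fingers":2,"x":0,"y":0,"z":0.4,"ax":0,"ay":0,"az":0}
    - {"fingers":2,"x":0,"y":0,"z":0.4,"ax":0,"ay":0,"az":0}
    - {"fingers":2,"x":0,"y":0,"z":0.2,"ax":0,"ay":0,"az":0}
    - {"fingers":2,"x":0,"y":0,"z":0,"ax":0,"ay":0,"az":0}
    - {"fingers":2,"x":0,"y":0,"z":0,"ax":0,"ay":0,"az":0}

```text
t: 19.45
eef_pos: [531.7, 185.0, 189.4]
tcp_rot: [1.0, 0.022, -0.0, 0.0]
force: [0.4, -0.5, -1.5]
width: 30.3
finger_force: 29.9
```

Request:
carry_out:
  series:
    - {"fingers":2,"x":0.8,"y":0,"z":0.1,"ax":0,"ay":0,"az":0}
    - {"fingers":2,"x":1,"y":0,"z":0,"ax":0,"ay":0,"az":0}
    - {"fingers":2,"x":0.6,"y":0,"z":0,"ax":0,"ay":0,"az":0}
    - {"fingers":2,"x":0.4,"y":0,"z":0,"ax":0,"ay":0,"az":0}
    - {"fingers":2,"x":0.1,"y":0,"z":0,"ax":0,"ay":0,"az":0}
    - {"fingers":2,"x":0.1,"y":0,"z":0,"ax":0,"ay":0,"az":0}
    - {"fingers":2,"x":0.1,"y":0,"z":0,"ax":0,"ay":0,"az":0}
    - {"fingers":2,"x":0.1,"y":0,"z":0,"ax":0,"ay":0,"az":0}

```text
t: 20.25
eef_pos: [563.7, 186.4, 188.5]
tcp_rot: [1.0, 0.022, -0.0, 0.0]
force: [-0.4, -1.3, -1.4]
width: 29.9
finger_force: 29.9
```

Request:
carry_out:
  series:
    - {"fingers":2,"x":0.1,"y":0,"z":0,"ax":0,"ay":0,"az":0}
    - {"fingers":2,"x":0.1,"y":0,"z":0,"ax":0,"ay":0,"az":0}
    - {"fingers":2,"x":0.1,"y":0,"z":0,"ax":0,"ay":0,"az":0}

```text
t: 20.55
eef_pos: [566.8, 186.6, 188.5]
tcp_rot: [1.0, 0.022, 0.0, 0.0]
force: [0.2, 0.1, -1.9]
width: 29.8
finger_force: 29.9
```

Request:
carry_out:
  series:
    - {"fingers":2,"x":0.1,"y":0,"z":0,"ax":0,"ay":0,"az":0}
    - {"fingers":2,"x":0.1,"y":0,"z":0,"ax":0,"ay":0,"az":0}
    - {"fingers":2,"x":0.1,"y":0,"z":0,"ax":0,"ay":0,"az":0}

```text
t: 20.85
eef_pos: [567.4, 186.5, 188.4]
tcp_rot: [1.0, 0.022, -0.003, 0.0]
force: [-6.4, -0.7, 1.9]
width: 29.6
finger_force: 29.9
```

Request:
carry_out:
  series:
    - {"fingers":2,"x":0.1,"y":0,"z":0,"ax":0,"ay":0,"az":0}
    - {"fingers":2,"x":0.1,"y":0,"z":0,"ax":0,"ay":0,"az":0}
    - {"fingers":2,"x":0,"y":0,"z":0,"ax":0,"ay":0,"az":0}

```text
t: 21.15
eef_pos: [567.4, 186.5, 188.4]
tcp_rot: [1.0, 0.023, -0.004, 0.0]
force: [-8.7, -1.0, 3.9]
width: 29.8
finger_force: 29.9
```

Request:
carry_out:
  series:
    - {"fingers":2,"x":0.1,"y":0,"z":0,"ax":0,"ay":0,"az":0}
    - {"fingers":2,"x":0,"y":0,"z":0,"ax":0,"ay":0,"az":0}
    - {"fingers":2,"x":0,"y":0,"z":0,"ax":0,"ay":0,"az":0}
    - {"fingers":2,"x":0,"y":0,"z":0,"ax":0,"ay":0,"az":0}
    - {"fingers":2,"x":0,"y":0,"z":0,"ax":0,"ay":0,"az":0}
    - {"fingers":2,"x":0,"y":0,"z":0,"ax":0,"ay":0,"az":0}
    - {"fingers":2,"x":0,"y":0,"z":0,"ax":0,"ay":0,"az":0}
    - {"fingers":2,"x":0,"y":0,"z":0,"ax":0,"ay":0,"az":0}

```text
t: 21.95
eef_pos: [567.4, 186.5, 188.4]
tcp_rot: [1.0, 0.023, -0.005, 0.0]
force: [-10.0, -1.2, 5.9]
width: 29.9
finger_force: 29.9
```

Request:
carry_out:
  series:
    - {"fingers":2,"x":-0.2,"y":0,"z":0,"ax":0,"ay":0,"az":0}
    - {"fingers":2,"x":-0.2,"y":0,"z":0,"ax":0,"ay":0,"az":0}
    - {"fingers":2,"x":-0.1,"y":0,"z":0.1,"ax":0,"ay":0,"az":0}
    - {"fingers":2,"x":0,"y":0,"z":0.1,"ax":0,"ay":0,"az":0}
    - {"fingers":2,"x":0,"y":0,"z":0,"ax":0,"ay":0,"az":0}

```text
t: 22.45
eef_pos: [567.4, 186.6, 186.7]
tcp_rot: [1.0, 0.022, -0.0, -0.0]
force: [-4.4, -0.5, 2.9]
width: 29.7
finger_force: 29.9
```

Request:
carry_out:
  series:
    - {"fingers":2,"x":-0.1,"y":0,"z":0,"ax":0,"ay":0,"az":0}
    - {"fingers":2,"x":0,"y":0,"z":0,"ax":0,"ay":0,"az":0}
    - {"fingers":3.6,"x":0,"y":0,"z":0,"ax":0,"ay":0,"az":0}
    - {"fingers":5,"x":0,"y":0,"z":0,"ax":0,"ay":0,"az":0}
    - {"fingers":9.4,"x":0,"y":0,"z":0,"ax":0,"ay":0,"az":0}
    - {"fingers":9.4,"x":0,"y":0,"z":0,"ax":0,"ay":0,"az":0}
    - {"fingers":9.4,"x":0,"y":0,"z":0,"ax":0,"ay":0,"az":0}
    - {"fingers":9.4,"x":0,"y":0,"z":0,"ax":0,"ay":0,"az":0}

```text
t: 23.25
eef_pos: [566.9, 186.5, 186.4]
tcp_rot: [1.0, 0.022, 0.0, 0.0]
force: [-0.7, 0.4, 0.5]
width: 72.4
finger_force: 0.0
```

Request:
carry_out:
  series:
    - {"fingers":9.4,"x":0,"y":0,"z":-1,"ax":0,"ay":0,"az":0}
    - {"fingers":9.4,"x":0,"y":0,"z":-3,"ax":0,"ay":0,"az":0}
    - {"fingers":9.4,"x":0,"y":0,"z":-4,"ax":0,"ay":0,"az":0}
    - {"fingers":9.4,"x":0,"y":0,"z":-2,"ax":0,"ay":0,"az":0}
    - {"fingers":9.4,"x":0,"y":0,"z":0,"ax":0,"ay":0,"az":0}
    - {"fingers":9.4,"x":0,"y":0,"z":0,"ax":0,"ay":0,"az":0}
    - {"fingers":9.4,"x":0,"y":0,"z":0,"ax":0,"ay":0,"az":0}

```text
t: 23.95
eef_pos: [565.9, 186.3, 284.8]
tcp_rot: [1.0, 0.022, -0.002, 0.0]
force: [-0.2, 0.6, 0.3]
width: 93.8
finger_force: 0.0
```

```bash
python3 - <<'E'
from h import *
f=viewer.grab_frame("wrist");g=viewer.grab_frame("scene")
A=cv2.resize(f["pixels"][60:285,110:410,::-1],(400,300));B=cv2.resize(g["pixels"][190:265,240:340,::-1],(400,300),interpolation=cv2.INTER_CUBIC)
cv2.imwrite("pics/c4.png",np.hstack([A,B]))
E
python3 plan.py 465 -220.5 240 -0.175 10
```

```text
t 24.05 at [566.  186.3 284.7] F [-0.6 -0.2 -0.4] w 93.7
xyz [-1.19  4.02  0.45] a [0.01 0.02 1.26]
xyz [-1.1   4.04  0.45] a [0.01 0.02 1.26]
xyz [-1.01  4.07  0.45] a [0.01 0.02 1.26]
xyz [-0.92  4.09  0.45] a [0.01 0.02 1.26]
xyz [-0.83  4.11  0.45] a [0.01 0.02 1.26]
xyz [-0.74  4.13  0.45] a [0.01 0.02 1.26]
xyz [-0.65  4.14  0.45] a [0.01 0.02 1.26]
xyz [-0.56  4.15  0.45] a [0.01 0.02 1.26]
xyz [-0.47  4.17  0.45] a [0.01 0.02 1.26]
xyz [-0.38  4.17  0.45] a [0.01 0.02 1.26]
```

View pics/c4.png

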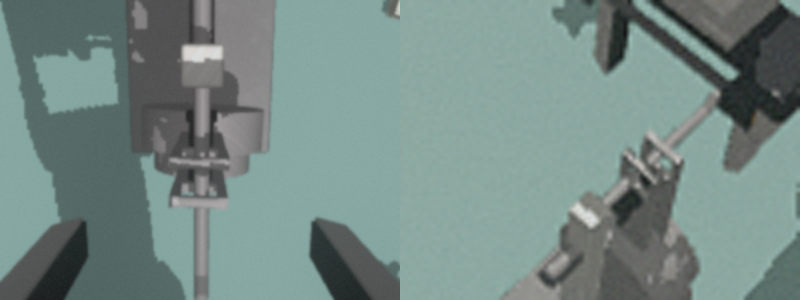

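The two handles hang in parallel on the bar at (200,160) and (200,200), with the medium pan nested in the large one. Now the small sieve.

Request:
carry_out:
  series:
    - {"fingers":9.4,"x":-1.2,"y":4.0,"z":0,"ax":0,"ay":0,"az":1.2}
    - {"fingers":9.4,"x":-1.1,"y":4.0,"z":0,"ax":0,"ay":0,"az":1.3}
    - {"fingers":9.4,"x":-1.0,"y":4.1,"z":0,"ax":0,"ay":0,"az":1.2}
    - {"fingers":9.4,"x":-0.9,"y":4.1,"z":0.5,"ax":0,"ay":0,"az":1.3}
    - {"fingers":9.4,"x":-0.8,"y":4.1,"z":0.7,"ax":0,"ay":0,"az":1.2}
    - {"fingers":9.4,"x":-0.7,"y":4.1,"z":0.7,"ax":0,"ay":0,"az":1.3}
    - {"fingers":9.4,"x":-0.7,"y":4.1,"z":0.7,"ax":0,"ay":0,"az":1.2}
    - {"fingers":9.4,"x":-0.6,"y":4.2,"z":0.7,"ax":0,"ay":0,"az":1.3}
    - {"fingers":9.4,"x":-0.5,"y":4.2,"z":0.6,"ax":0,"ay":0,"az":1.3}
    - {"fingers":9.4,"x":-0.4,"y":4.2,"z":0.6,"ax":0,"ay":0,"az":1.3}

```text
t: 25.05
eef_pos: [464.6, -221.6, 240.2]
tcp_rot: [0.996, -0.088, -0.001, -0.0]
force: [0.7, -0.9, 0.2]
width: 94.2
finger_force: 0.0
```

Request:
carry_out:
  series:
    - {"fingers":9.4,"x":0,"y":0,"z":0,"ax":0,"ay":0,"az":0}
    - {"fingers":9.4,"x":0,"y":0,"z":0,"ax":0,"ay":0,"az":0}
    - {"fingers":9.4,"x":0,"y":0,"z":0,"ax":0,"ay":0,"az":0}
    - {"fingers":9.4,"x":0,"y":0,"z":0,"ax":0,"ay":0,"az":0}

```text
t: 25.45
eef_pos: [466.2, -219.1, 241.5]
tcp_rot: [0.996, -0.086, 0.0, -0.0]
force: [0.6, 0.2, -0.3]
width: 94.3
finger_force: 0.0
```

```bash
python3 stud.py 152; python3 plan.py 464 -221 133 -0.175 4
```

```text
[263.1 186.5] 224 grip [ 461.3 -221.9]
t 25.5 at [ 466.2 -219.1  241.6] F [-0.2 -0.2  0.5] w 93.5
xyz [-0.05  0.06  2.72] a [-0.   -0.    0.03]
x 4
```

Request:
carry_out:
  series:
    - {"fingers":9.4,"x":-0.2,"y":0.2,"z":2,"ax":0,"ay":0,"az":0}
    - {"fingers":9.4,"x":0,"y":0,"z":3.2,"ax":0,"ay":0,"az":0}
    - {"fingers":8,"x":0,"y":0,"z":3.3,"ax":0,"ay":0,"az":0}
    - {"fingers":8,"x":0,"y":0,"z":2.4,"ax":0,"ay":0,"az":0}
    - {"fingers":7,"x":0,"y":0,"z":0,"ax":0,"ay":0,"az":0}
    - {"fingers":6,"x":0,"y":0,"z":0,"ax":0,"ay":0,"az":0}
    - {"fingers":4,"x":0,"y":0,"z":0,"ax":0,"ay":0,"az":0}
    - {"fingers":2,"x":0,"y":0,"z":0,"ax":0,"ay":0,"az":0}
    - {"fingers":2,"x":0,"y":0,"z":0,"ax":0,"ay":0,"az":0}
    - {"fingers":2,"x":0,"y":0,"z":0,"ax":0,"ay":0,"az":0}

```text
t: 26.5
eef_pos: [463.8, -222.3, 133.2]
tcp_rot: [0.996, -0.087, 0.001, 0.0]
force: [-0.0, 0.0, 0.6]
width: 35.5
finger_force: 0.0
```

Request:
carry_out:
  series:
    - {"fingers":2,"x":0,"y":0,"z":0,"ax":0,"ay":0,"az":0}
    - {"fingers":2,"x":0,"y":0,"z":0,"ax":0,"ay":0,"az":0}
    - {"fingers":2,"x":0,"y":0,"z":0,"ax":0,"ay":0,"az":0}

```text
t: 26.8
eef_pos: [463.7, -222.2, 132.9]
tcp_rot: [0.996, -0.088, 0.0, 0.0]
force: [-0.1, 0.4, 2.3]
width: 29.4
finger_force: 30.0
```

Request:
carry_out:
  series:
    - {"fingers":2,"x":0,"y":0,"z":-1,"ax":0,"ay":0,"az":0}
    - {"fingers":2,"x":0,"y":0,"z":-2,"ax":0,"ay":0,"az":0}
    - {"fingers":2,"x":0,"y":0,"z":-2.5,"ax":0,"ay":0,"az":0}
    - {"fingers":2,"x":0,"y":0,"z":-2.5,"ax":0,"ay":0,"az":0}
    - {"fingers":2,"x":0,"y":0,"z":-1,"ax":0,"ay":0,"az":0}
    - {"fingers":2,"x":0,"y":0,"z":0,"ax":0,"ay":0,"az":0}
    - {"fingers":2,"x":0,"y":0,"z":0,"ax":0,"ay":0,"az":0}

```text
t: 27.5
eef_pos: [462.8, -221.7, 221.6]
tcp_rot: [0.996, -0.087, -0.001, -0.0]
force: [0.2, -0.6, -1.3]
width: 30.2
finger_force: 30.0
```

```bash
python3 held.py;  python3 plan.py 475 181.5 223 0.042 10
```

```text
held stud px [259.5 234.4] pred 12/+4 [258.1 230.3] F [-0.4 -0.1 -1.8] M [0.08 0.03 0.01]
t 27.55 at [ 462.7 -221.5  221.1] F [-0.4 -0.1 -1.8] w 29.8
xyz [-0.58 -3.99 -0.01] a [-0.01  0.01 -1.24]
xyz [-0.49 -4.   -0.01] a [-0.01  0.01 -1.24]
xyz [-0.41 -4.01 -0.01] a [-0.01  0.01 -1.24]
xyz [-0.32 -4.02 -0.02] a [-0.01  0.01 -1.24]
xyz [-0.23 -4.03 -0.02] a [-0.01  0.01 -1.24]
xyz [-0.14 -4.03 -0.02] a [-0.01  0.01 -1.24]
xyz [-0.06 -4.03 -0.02] a [-0.01  0.01 -1.24]
xyz [ 0.03 -4.03 -0.02] a [-0.01  0.01 -1.24]
xyz [ 0.12 -4.03 -0.02] a [-0.01  0.01 -1.24]
xyz [ 0.21 -4.03 -0.02] a [-0.01  0.01 -1.24]
```

Request:
carry_out:
  series:
    - {"fingers":2,"x":-0.6,"y":-4,"z":0,"ax":0,"ay":0,"az":-1.2}
    - {"fingers":2,"x":-0.5,"y":-4,"z":0,"ax":0,"ay":0,"az":-1.3}
    - {"fingers":2,"x":-0.4,"y":-4,"z":0,"ax":0,"ay":0,"az":-1.2}
    - {"fingers":2,"x":-0.3,"y":-4,"z":0,"ax":0,"ay":0,"az":-1.3}
    - {"fingers":2,"x":-0.2,"y":-4,"z":0,"ax":0,"ay":0,"az":-1.2}
    - {"fingers":2,"x":-0.2,"y":-4,"z":0,"ax":0,"ay":0,"az":-1.3}
    - {"fingers":2,"x":-0.1,"y":-4,"z":0,"ax":0,"ay":0,"az":-1.2}
    - {"fingers":2,"x":0,"y":-4.1,"z":0,"ax":0,"ay":0,"az":-1.3}
    - {"fingers":2,"x":0.1,"y":-4.1,"z":0,"ax":0,"ay":0,"az":-1.2}
    - {"fingers":2,"x":0.1,"y":-4.2,"z":0,"ax":0,"ay":0,"az":-1.3}

```text
t: 28.55
eef_pos: [472.5, 184.4, 220.9]
tcp_rot: [1.0, 0.022, -0.001, 0.0]
force: [1.7, -1.0, -2.0]
width: 30.1
finger_force: 30.0
```

Request:
carry_out:
  series:
    - {"fingers":2,"x":0,"y":0,"z":0,"ax":0,"ay":0,"az":0}
    - {"fingers":2,"x":0,"y":0,"z":0.8,"ax":0,"ay":0,"az":0}
    - {"fingers":2,"x":0,"y":0,"z":0.8,"ax":0,"ay":0,"az":0}
    - {"fingers":2,"x":0,"y":0,"z":0.7,"ax":0,"ay":0,"az":0}
    - {"fingers":2,"x":0,"y":0,"z":0,"ax":0,"ay":0,"az":0}
    - {"fingers":2,"x":0,"y":0,"z":0,"ax":0,"ay":0,"az":0}
    - {"fingers":2,"x":0,"y":0,"z":0,"ax":0,"ay":0,"az":0}

```text
t: 29.25
eef_pos: [473.9, 182.5, 199.7]
tcp_rot: [1.0, 0.021, 0.0, -0.0]
force: [-0.5, -0.5, -0.7]
width: 29.7
finger_force: 30.0
```

```bash
python3 plan.py 475 181.8 198 0.042 1
```

```text
t 29.25 at [473.9 182.5 199.7] F [-0.5 -0.5 -0.7] w 29.7
xyz [0.11 0.08 0.17] a [ 0.   -0.04  0.  ]
x 1
```

Request:
carry_out:
  series:
    - {"fingers":2,"x":0.6,"y":0.1,"z":0.1,"ax":0,"ay":0,"az":0}
    - {"fingers":2,"x":1.0,"y":0,"z":0,"ax":0,"ay":0,"az":0}
    - {"fingers":2,"x":1.1,"y":0,"z":0,"ax":0,"ay":0,"az":0}
    - {"fingers":2,"x":1.1,"y":0,"z":0,"ax":0,"ay":0,"az":0}
    - {"fingers":2,"x":1,"y":0,"z":0,"ax":0,"ay":0,"az":0}
    - {"fingers":2,"x":0.6,"y":0,"z":0,"ax":0,"ay":0,"az":0}
    - {"fingers":2,"x":0,"y":0,"z":0,"ax":0,"ay":0,"az":0}
    - {"fingers":2,"x":0,"y":0,"z":0,"ax":0,"ay":0,"az":0}

```text
t: 30.05
eef_pos: [527.3, 184.3, 198.2]
tcp_rot: [1.0, 0.022, -0.001, 0.0]
force: [0.1, -0.1, -0.7]
width: 29.7
finger_force: 30.0
```

Request:
carry_out:
  series:
    - {"fingers":2,"x":0,"y":0,"z":0.4,"ax":0,"ay":0,"az":0}
    - {"fingers":2,"x":0,"y":0,"z":0.4,"ax":0,"ay":0,"az":0}
    - {"fingers":2,"x":0,"y":0,"z":0.2,"ax":0,"ay":0,"az":0}
    - {"fingers":2,"x":0,"y":0,"z":0,"ax":0,"ay":0,"az":0}
    - {"fingers":2,"x":0,"y":0,"z":0,"ax":0,"ay":0,"az":0}

```text
t: 30.55
eef_pos: [527.4, 184.3, 188.4]
tcp_rot: [1.0, 0.022, -0.0, 0.0]
force: [0.9, -0.4, 0.0]
width: 29.7
finger_force: 30.0
```

Request:
carry_out:
  series:
    - {"fingers":2,"x":0.5,"y":0,"z":0.1,"ax":0,"ay":0,"az":0}
    - {"fingers":2,"x":0.5,"y":0,"z":0,"ax":0,"ay":0,"az":0}
    - {"fingers":2,"x":0.4,"y":0,"z":0,"ax":0,"ay":0,"az":0}
    - {"fingers":2,"x":0.1,"y":0,"z":0,"ax":0,"ay":0,"az":0}
    - {"fingers":2,"x":0.1,"y":0,"z":0,"ax":0,"ay":0,"az":0}
    - {"fingers":2,"x":0.1,"y":0,"z":0,"ax":0,"ay":0,"az":0}
    - {"fingers":2,"x":0.1,"y":0,"z":0,"ax":0,"ay":0,"az":0}

```text
t: 31.25
eef_pos: [545.5, 185.1, 187.5]
tcp_rot: [1.0, 0.022, -0.0, 0.0]
force: [-0.4, -0.7, -0.9]
width: 30.1
finger_force: 30.0
```

Request:
carry_out:
  series:
    - {"fingers":2,"x":0.1,"y":0,"z":0,"ax":0,"ay":0,"az":0}
    - {"fingers":2,"x":0.1,"y":0,"z":0,"ax":0,"ay":0,"az":0}
    - {"fingers":2,"x":0.1,"y":0,"z":0,"ax":0,"ay":0,"az":0}
    - {"fingers":2,"x":0.1,"y":0,"z":0,"ax":0,"ay":0,"az":0}

```text
t: 31.65
eef_pos: [547.4, 185.1, 187.3]
tcp_rot: [1.0, 0.022, -0.002, 0.0]
force: [-7.2, 0.3, 2.1]
width: 29.9
finger_force: 30.0
```

Contact at exactly 20 mm spacing. Pressing.

Request:
carry_out:
  series:
    - {"fingers":2,"x":0.1,"y":0,"z":0,"ax":0,"ay":0,"az":0}
    - {"fingers":2,"x":0.1,"y":0,"z":0,"ax":0,"ay":0,"az":0}
    - {"fingers":2,"x":0,"y":0,"z":0,"ax":0,"ay":0,"az":0}

```text
t: 31.95
eef_pos: [547.4, 185.1, 187.3]
tcp_rot: [1.0, 0.022, -0.004, 0.0]
force: [-8.9, -1.0, 4.0]
width: 29.9
finger_force: 30.0
```

Request:
carry_out:
  series:
    - {"fingers":2,"x":0.1,"y":0,"z":0,"ax":0,"ay":0,"az":0}
    - {"fingers":2,"x":0,"y":0,"z":0,"ax":0,"ay":0,"az":0}
    - {"fingers":2,"x":0,"y":0,"z":0,"ax":0,"ay":0,"az":0}
    - {"fingers":2,"x":0,"y":0,"z":0,"ax":0,"ay":0,"az":0}
    - {"fingers":2,"x":0,"y":0,"z":0,"ax":0,"ay":0,"az":0}
    - {"fingers":2,"x":0,"y":0,"z":0,"ax":0,"ay":0,"az":0}
    - {"fingers":2,"x":0,"y":0,"z":0,"ax":0,"ay":0,"az":0}
    - {"fingers":2,"x":0,"y":0,"z":0,"ax":0,"ay":0,"az":0}

```text
t: 32.75
eef_pos: [547.4, 185.1, 187.3]
tcp_rot: [1.0, 0.022, -0.005, 0.0]
force: [-10.4, -0.9, 4.5]
width: 29.5
finger_force: 30.0
```

Request:
carry_out:
  series:
    - {"fingers":2,"x":-0.2,"y":0,"z":0,"ax":0,"ay":0,"az":0}
    - {"fingers":2,"x":-0.2,"y":0,"z":0,"ax":0,"ay":0,"az":0}
    - {"fingers":2,"x":-0.1,"y":0,"z":0.1,"ax":0,"ay":0,"az":0}
    - {"fingers":2,"x":0,"y":0,"z":0,"ax":0,"ay":0,"az":0}
    - {"fingers":2,"x":0,"y":0,"z":0,"ax":0,"ay":0,"az":0}

```text
t: 33.25
eef_pos: [547.4, 185.2, 186.4]
tcp_rot: [1.0, 0.022, -0.0, 0.0]
force: [-3.2, -1.0, 0.8]
width: 30.2
finger_force: 30.0
```

Request:
carry_out:
  series:
    - {"fingers":2,"x":-0.1,"y":0,"z":0.1,"ax":0,"ay":0,"az":0}
    - {"fingers":2,"x":0,"y":0,"z":0,"ax":0,"ay":0,"az":0}
    - {"fingers":3.6,"x":0,"y":0,"z":0,"ax":0,"ay":0,"az":0}
    - {"fingers":5,"x":0,"y":0,"z":0,"ax":0,"ay":0,"az":0}
    - {"fingers":9.4,"x":0,"y":0,"z":0,"ax":0,"ay":0,"az":0}
    - {"fingers":9.4,"x":0,"y":0,"z":0,"ax":0,"ay":0,"az":0}
    - {"fingers":9.4,"x":0,"y":0,"z":0,"ax":0,"ay":0,"az":0}
    - {"fingers":9.4,"x":0,"y":0,"z":0,"ax":0,"ay":0,"az":0}

```text
t: 34.05
eef_pos: [546.6, 185.1, 185.4]
tcp_rot: [1.0, 0.022, 0.0, 0.0]
force: [-0.5, -0.7, 1.3]
width: 72.6
finger_force: 0.0
```

Request:
carry_out:
  series:
    - {"fingers":9.4,"x":0,"y":0,"z":-1,"ax":0,"ay":0,"az":0}
    - {"fingers":9.4,"x":0,"y":0,"z":-3,"ax":0,"ay":0,"az":0}
    - {"fingers":9.4,"x":0,"y":0,"z":-4,"ax":0,"ay":0,"az":0}
    - {"fingers":9.4,"x":0,"y":0,"z":-2,"ax":0,"ay":0,"az":0}
    - {"fingers":9.4,"x":0,"y":0,"z":0,"ax":0,"ay":0,"az":0}
    - {"fingers":9.4,"x":0,"y":0,"z":0,"ax":0,"ay":0,"az":0}
    - {"fingers":9.4,"x":0,"y":0,"z":0,"ax":0,"ay":0,"az":0}

```text
t: 34.75
eef_pos: [545.6, 185.0, 283.8]
tcp_rot: [1.0, 0.022, -0.001, 0.0]
force: [-0.1, -0.4, 0.0]
width: 93.9
finger_force: 0.0
```

```bash
python3 - <<'E'
from h import *
f=viewer.grab_frame("wrist");g=viewer.grab_frame("scene")
A=cv2.resize(f["pixels"][30:255,110:410,::-1],(400,300));B=cv2.resize(g["pixels"][190:265,240:340,::-1],(400,300),interpolation=cv2.INTER_CUBIC)
cv2.imwrite("pics/c5.png",np.hstack([A,B]))
c,s=np.cos(.042),np.sin(.042);X=np.array([c,s,0]);T=np.array([515,183,205.])
for d in (72.4,52.4,32.4): print(((proj(f,T+d*X+[0,0,39])-[110,30])*4/3).round(), end=" ")
E
```

```text
[200. 162.] [200. 203.] [200. 241.]
```

View pics/c5.png

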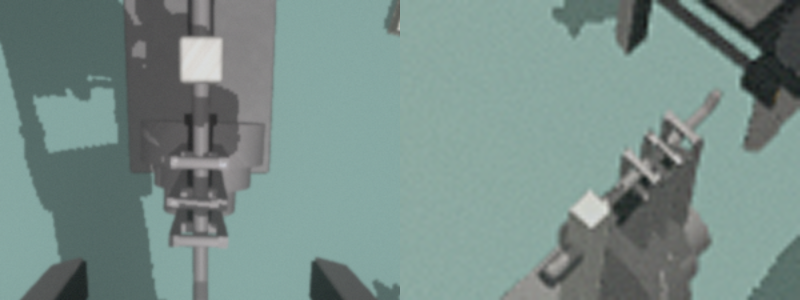

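All three handles hang evenly spaced, with top bars at rows 162, 203 and 241, matching the packed prediction. I'll let them settle and hand in.

Request:
carry_out:
  series:
    - {"fingers":9.4,"x":0,"y":0,"z":-2,"ax":0,"ay":0,"az":0}
    - {"fingers":9.4,"x":0,"y":0,"z":0,"ax":0,"ay":0,"az":0}
    - {"fingers":9.4,"x":0,"y":0,"z":0,"ax":0,"ay":0,"az":0}
    - {"fingers":9.4,"x":0,"y":0,"z":0,"ax":0,"ay":0,"az":0}
    - {"fingers":9.4,"x":0,"y":0,"z":0,"ax":0,"ay":0,"az":0}
    - {"fingers":9.4,"x":0,"y":0,"z":0,"ax":0,"ay":0,"az":0}
    - {"fingers":9.4,"x":0,"y":0,"z":0,"ax":0,"ay":0,"az":0}
    - {"fingers":9.4,"x":0,"y":0,"z":0,"ax":0,"ay":0,"az":0}

```text
t: 35.65
eef_pos: [546.5, 185.1, 305.3]
tcp_rot: [1.0, 0.022, -0.0, 0.0]
force: [-0.5, -0.1, -0.4]
width: 94.1
finger_force: 0.0
```

```bash
python3 -c "
from rig import workorder; print(workorder.close_job())"
```

```text
the job is handed in; nothing more can be done
None
```

The large, medium and small sieves hang nested on the hook in that order, each pressed home at about 10 N and spaced 20 mm apart, and I handed the job in at about 36 s; no verdict came back.

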